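# Make up the door-easing tray to its drawn layout

## Task

Make up the door-easing kit to the layout drawn on its tray. Slide the wax tin, which is too wide to grip, off the bench and in over the tray's bevelled open side, keeping it flat, until it stands inside its drawn circle. Take the wedge from the one box whose lid shows a wedge, opening no other lid, and lay it flat on its base inside the wide oblong outline, either way round; leave the folding rule and the tape measure as they lie.

Things in the scene. Friction and masses are not known exactly. Their poses are not given: they have to be found in the camera images.
- tray: Plywood tray fixed on the bench, 250 (x) by 170 mm (y), floor 9 mm thick, with a white layout sheet; origin centre of underside. Rails 8 mm wide, 23 mm high on the front (-x), back and left (+y); the right side (-y) is open, bevelled down to the bench over 40 mm more. Outlines front to back: narrow oblong (rule, x -98), wide oblong (wedge, -46), circle (tin, +48), all at y -4.
- spot_tin (a point): Centre of the drawn circle (108 mm inside its line) on the tray floor; axes as the tray's. The circle's line comes 13 mm short of the back rail.
- spot_wedge (a point): Centre of the wide oblong outline (42 mm along x, 122 mm along y inside its line) on the tray floor; axes as the tray's.
- wax_tin: Round flat tin of furniture wax, dark green lid with gold honeycomb, 96 mm in diameter at the lid (z 14 to 37 mm; 93 mm below), 37 mm high, 0.22 to 0.45 kg. Origin: centre of underside. Stands on the bench off the tray's open side. Too wide to grip: push its side; it stops when the push stops.
- wedge: Wooden driving wedge lying flat in its box, 30 mm wide (x), 110 mm long (y), thickness (z) falling evenly from 22 mm at its -y end to 2 mm at its +y end, 0.03 kg. Origin: centre of underside. Grip it across its 30 mm width; its centre of mass lies 15 mm from the origin towards the thick end.
- knob_wedge (a point): Grip point of the upright brass knob near the front edge of the lid that shows a wedge (long thin triangle). The knob is round, 18 mm thick there, 13 mm in the neck below; the point lies on its axis, 21 mm above the lid's face and 7 mm below the knob's top. It moves with the lid; shut, it is 128 mm in front of the hinge line and 27 mm above it.
- hinge_wedge (a point): Middle of the hinge line of the lid that shows a wedge, on the far top edge of its box; x points away from the box, y along the hinge line. It does not move with the lid.
- lid_wedge (a joint): Hinge of the lid that shows a wedge: 0 shut, 1.85 rad fully open, leaning back. The lid (150 x 95 x 6 mm, 0.07 kg) moves easily; let go well past upright (1.7 rad or more) it falls back on its stop and stays open, else it falls shut.
- box_wedge_floor (a point): Centre of the inner floor of the box with the wedge; x points to the hinge. Three like boxes stand side by side on a base board: outside 146 (x) by 96 by 44 mm, inside 136 x 86 x 39 mm deep. Rims 52 mm above the bench, this floor 13 mm.
- lid_dowel (a joint): Hinge of the lid that shows a round dowel, 0 shut: leave it shut.
- lid_packer (a joint): Hinge of the lid that shows a flat block, 0 shut: leave it shut.
- folding_rule: Closed yellow folding rule, 17 x 125 x 18 mm, already lying in the narrow oblong of the tray; origin centre of underside. Leave it.
- tape_measure: Yellow pocket tape measure, 35 x 91 x 64 mm, standing on the bench behind the tin; origin centre of underside. Leave it.
Things that resemble listed ones, but are neither listed nor needed, are in the scene too. Leave any blue look-alike of the wax_tin alone.

How it is judged:
By the outcome, as a careful person would: the job done as asked, in the order asked, and still so for the second after the job is handed in, with the robot touching nothing.
It also fails if it takes over 61 s, if anything falls off the work surface, if the arm or the gripper's body presses on something with over 40 N, if the wrist force passes 120 N, or if a joint passes its speed limit or range.

## Robot

A 6-joint arm with a two-finger parallel gripper is mounted at the origin on a cart in front of the work surface, level with it; the furniture and walls round the work are solid. World frame = base frame: x ahead of the robot, y to its left, z up, the work surface at z = 0. Lengths are in m, angles in rad, forces in N, time in s.
With the tool pointing down it reaches from about 0.35 to 0.975 m from the base axis. Payload 4.9 kg.
Tool frame: the origin (TCP) lies on the front face of the gripper's body, between the roots of the fingers; the fingertips stand 73 mm ahead of it and the grasp point (between the pads) lies 54 mm ahead of it; z points along the fingers, y is the line along which they close (so a half turn about z gives the same grasp; the last joint's range is limited). The gripper opens to 85 mm and grips with 20 to 120 N. Pads are 22 mm wide; open, the fingers measure 114 mm over their backs; the gripper's body (76 mm by 85 mm) begins 54 mm behind the grasp point. The pads swing forward as they close: fully open they stand 13 mm farther back than shut.
Start: joints at [1.087, 0.053, 1.613, -0, 1.476, -0.119], TCP at [0.223, 0.584, 0.304] pointing down, gripper open.
Joint ranges: [-3.01, 3.01], [-1.01, 2.22], [0.06, 2.58], [-1.02, 4.17], [0.09, 2.62], [-3.14, 3.14]. Speed limits (rad/s): [2.57, 2.57, 3.14, 3.14, 3.14, 3.14].

## Interface

Orientations are given as a rotation vector (axis times angle).
In Python, from station import status, imaging, order gives the robot as it stands.
- The arm moves only by the tool arm_command, never from a script. Its argument "increments" is a list of rows, each an object with "slide": the shift along the tool's x, y, z in m, a list of three; "spin": the turn about the tool's z in degrees; "gripper": the opening, from -1 (shut) to 1 (fully open). In form: [{"slide": [x, y, z], "spin": spin, "gripper": gripper}, ...]. A call has 1 to 8 rows; each row is the pose to reach, as a shift and turn from the pose commanded when the call began, along the tool's axes at that moment; what a row does not reach only later rows make up. A row lasts 1/12 s, in which the tool goes at most 41.7 mm and 7.16 degrees, less where a joint would pass 70% of its speed; a pose out of reach is approached as far as the arm can. A call with a gripper value outside its range is refused whole. The fingers move at their own pace and stop on an object; "newtons" is the grip in N (left out, the last holds). Time passes only in rows, so rows that repeat a pose let the fingers close. It gives the time, the measured TCP pose, the force, the opening and the grip force at its end, in the units of the state.
- status.get_obs(): the state, without advancing time (a new reading comes with each control period).
- imaging.get_image(name): name is "scene" or "top"; returns a dict with "frame" (420x560x3 uint8, red, green, blue), "vfov" (degrees; the focal length in pixels is half the picture's height over the tangent of half this angle, whatever the lens; pixels are square), "cx", "cy" (the principal point, pixels), "k1" (the pictures are not rectified: a ray, as slopes to the right and down, at radius r is drawn at 1 + k1 r^2 times it, then the intrinsics apply), "view" (4x4, takes a point from world to camera coordinates). Camera axes: x right, y up, looking along -z (the intrinsics and any distortion apply to the point x, -y, -z); pixel columns grow to the right and rows downward; lengths in m; the calibration is good to about 2 mm. A picture is of the moment at which its call begins. There is no depth.
- order.finish_job(): hands the job in; it is judged then, once.
The state is a dict: "t": time; "q": joint angles; "dq": joint speeds; "effort": joint torques, N m; "tool_pos": TCP position; "tool_rot": TCP orientation; "contact_force": force on the tool from outside, world axes, zero at the start; "wrist_torque": the same for the moment, N m; "opening": finger opening in m; "grip_force": force on a finger pad.
Only numpy, scipy, OpenCV 4.12 (cv2) and the standard library are available. Lean on these libraries where they do the work, as an engineer would, in place of code of your own. Each camera call takes 0.05 s, during which the arm holds its last target. There are 200 camera calls.

## Working session

There is one attempt and no reset: what is moved stays moved. The work goes in short steps, Python scripts to look and compute and a tool call to move; the robot and the scene stay as the last step left them, time stands still between calls to the robot, and variables do not carry over. Pictures are saved under pics/ and viewed, at most 10 in all, crops included, and the job is handed in when it is done.

Besides the shell and the picture viewer there is one more tool, called after ">>>" in YAML: its name, and indented under it one key for each argument. arm_command: Moves the arm, as the interface text tells. Its arguments: {"type":"object","properties":{"increments":{"type":"array","items":{"type":"object","properties":{"slide":{"type":"array","items":{"type":"number"}},"spin":{"type":"number"},"gripper":{"type":"number"}}}},"newtons":{"type":"number"}},"required":["increments"]}

```bash
ls; mkdir -p pics
cat > h.py <<'E'
import numpy as np, cv2
from scipy.spatial.transform import Rotation as R
from station import status, imaging, order
def cam(n):
    d=imaging.get_image(n); f=d["frame"].shape[0]/2/np.tan(np.radians(d["vfov"])/2)
    d["f"]=f; d["V"]=np.array(d["view"]); return d
def proj(d,P):
    P=np.atleast_2d(P); c=P@d["V"][:3,:3].T+d["V"][:3,3]; s=np.c_[c[:,0],-c[:,1]]/-c[:,2:3]
    s=s*(1+d["k1"]*(s**2).sum(1,keepdims=True)); return s*d["f"]+[d["cx"],d["cy"]]
def ray(d,u,z):
    """pixel -> world point at height z"""
    s0=(np.array(u,float)-[d["cx"],d["cy"]])/d["f"]; s=s0.copy()
    for _ in range(30): s=s0/(1+d["k1"]*(s@s))
    Rm=d["V"][:3,:3]; o=-Rm.T@d["V"][:3,3]; v=Rm.T@np.array([s[0],-s[1],-1])
    return o+v*(z-o[2])/v[2]
def save(d,n,crop=None,k=1):
    im=d["frame"][:,:,::-1]
    if crop: x0,y0,x1,y1=crop; im=im[y0:y1,x0:x1]
    cv2.imwrite("pics/"+n,cv2.resize(im,None,fx=k,fy=k,interpolation=cv2.INTER_CUBIC))
E
python3 - <<'E'
from h import *
import pickle
for n in("scene","top"):
    d=cam(n); pickle.dump(d,open(n+".pkl","wb")); save(d,n+"0.png",None,1.42)
    print(n,d["f"],d["cx"],d["cy"],d["k1"],(-d["V"][:3,:3].T@d["V"][:3,3]))
o=status.get_obs(); print(o["t"],o["tool_pos"],o["tool_rot"],R.from_rotvec(o["tool_rot"]).as_matrix().round(3))
E
```

```text
pics
scene 424.88768059959614 282.91494534099616 208.06966211010402 0.012378958430458683 [-0.06230947 -0.74976075  0.57040113]
top 436.18308730794746 278.116774301509 206.63034902142775 -0.12807628039108152 [0.15503401 0.14663848 1.32980409]
0.1 [0.22274323 0.58346166 0.30274819] [-5.69726026e-01 -3.08891979e+00  2.98760423e-03] [[-0.934  0.357 -0.001]
 [ 0.357  0.934 -0.002]
 [ 0.    -0.002 -1.   ]]
```

View pics/scene0.png

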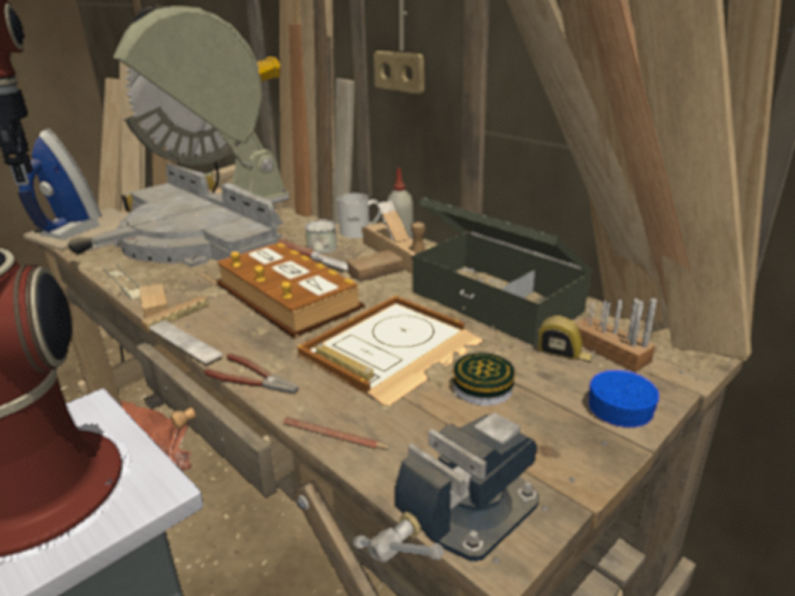

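View pics/top0.png

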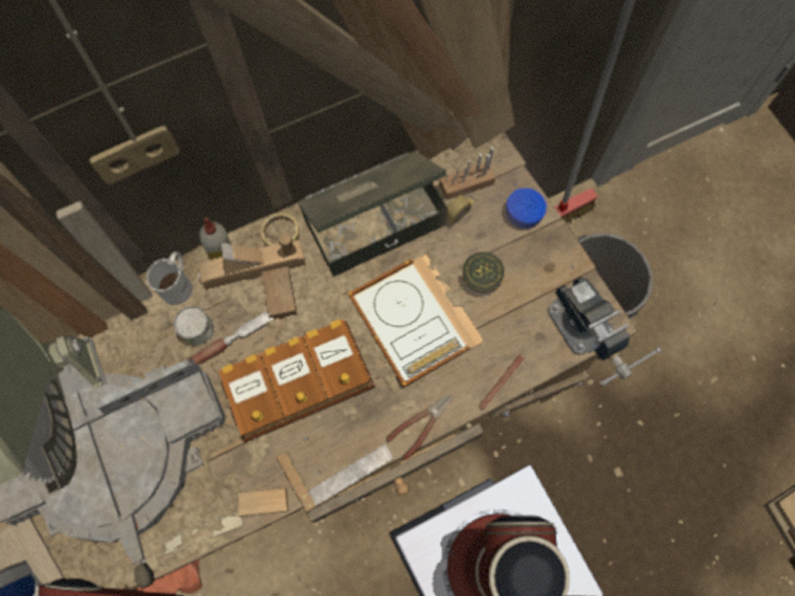

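The box nearest the tray, with its lid at (335,350) in the top view, shows the thin triangle. The tin is at (483,271), the tray at (415,320), and the blue look-alike at (526,207). I'll enlarge both views.

Run:
```python
from h import *
import pickle
d=pickle.load(open("top.pkl","rb")); save(d,"top1.png",(150,135,360,310),3.8)
d=pickle.load(open("scene.pkl","rb")); save(d,"scene1.png",(150,160,370,290),3.6)
```

```text
(no output)
```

View pics/top1.png

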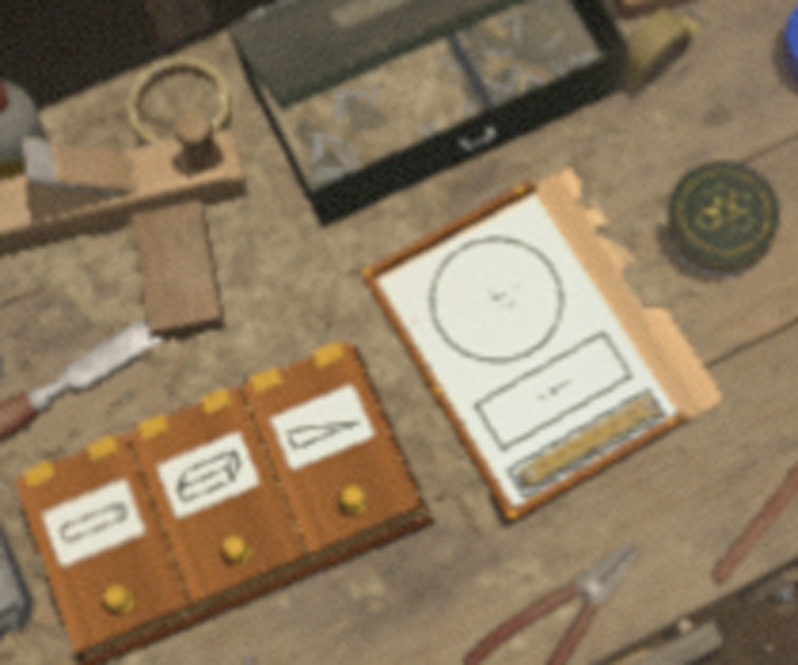

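View pics/scene1.png

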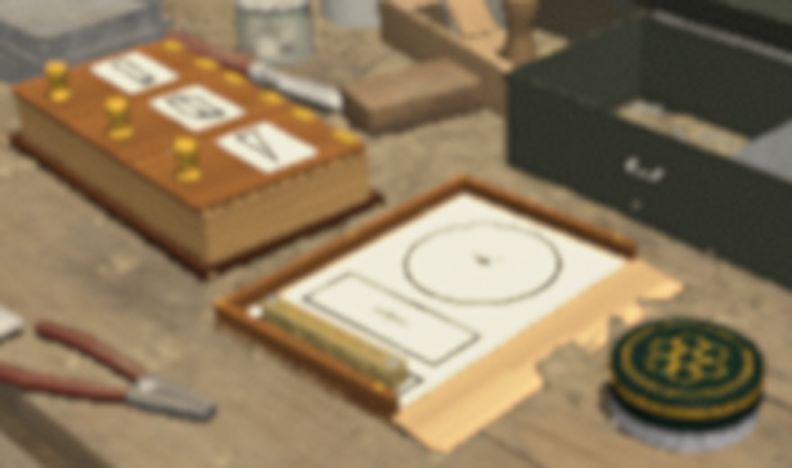

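The crops show: circle centred at (497,300) in top and (483,262) in scene; oblong corners readable in both; wedge lid with its knob at (352,497) in top and (186,150) in scene; tin lid centre at (722,214) in top and (687,365) in scene. Next I'll fit the poses.

```bash
cat > fit.py <<'E'
from h import *
import pickle
from scipy.optimize import least_squares
T=pickle.load(open("top.pkl","rb"));S=pickle.load(open("scene.pkl","rb"))
tp=lambda a:np.array(a,float)/3.8+[150,135]
sp=lambda a:np.array(a,float)/3.6+[150,160]
def tf(p,L): c,s=np.cos(p[2]),np.sin(p[2]); L=np.atleast_2d(L); return np.c_[p[0]+c*L[:,0]-s*L[:,1],p[1]+s*L[:,0]+c*L[:,1],L[:,2]]
def fit(obs,x0):
    f=lambda p:np.concatenate([(proj(d,tf(p,L))-np.array(u)).ravel() for d,L,u in obs])
    r=least_squares(f,x0,loss="soft_l1"); return r.x,f(r.x).reshape(-1,2).round(1)
# oblong corners order: back-left, front-left, front-right, back-right (left=+y)
w,l=.0215,.0615
ob=np.array([[-.046+w,-.004+l,.009],[-.046-w,-.004+l,.009],[-.046-w,-.004-l,.009],[-.046+w,-.004-l,.009],[.048,-.004,.009]])
E
python3 - <<'E'
from fit import *
tt=tp([(476,406),(502,447),(634,376),(607,335),(497.5,300)]); ss=sp([(350,272),(302,298),(432,365),(482,335),(483,262)])
p0=ray(T,tp((545,350)),.009); print(p0)
for o in ([(T,ob,tt)],[(S,ob,ss)],[(T,ob,tt),(S,ob,ss)]):
    print("tray",*fit(o,[p0[0],p0[1],-.5]))
# tin
c=np.array([[0,0,.037]])
print("tin T",ray(T,tp((722,214)),.037),"S",ray(S,sp((687,365)),.037))
print("knob T",ray(T,tp((352,497)),.086),"S",ray(S,sp((186,145)),.086))
for n,u in dict(hl=(250,383),hr=(352,347),fr=(425,508),fl=(305,550)).items(): print(n,ray(T,tp(u),.058))
for n,u in dict(fr=(205,208),br=(365,145),).items(): print(n,ray(S,sp(u),.058))
print("lids", [ray(T,tp(u),.058) for u in((22,478),(352,347),(425,508),(80,645))])
print("knobs",[ray(T,tp(u),.083) for u in((117,597),(234,548))])
print("tape",ray(T,tp((640,75)),.064),ray(T,tp((690,25)),.064))
print("toolbox",[ray(T,tp(u),0.1) for u in((320,220),(620,65))])
print("blk",ray(T,tp((180,325)),.03))
E
```

```text
[ 0.53545641 -0.09023143  0.009     ]
tray [ 0.54566172 -0.07460315  0.04844542] [[ 0.5 -0.4]
 [ 0.4  0.3]
 [-0.7  0.3]
 [-0.6  0. ]
 [ 0.3 -0.2]]
tray [ 0.54949899 -0.07242806  0.05502883] [[-0.1  0.3]
 [ 0.7 -0.1]
 [ 0.4 -0.3]
 [-1.1  0.2]
 [-0.2  0. ]]
tray [ 0.54731617 -0.07407777  0.05146515] [[ 0.1 -0.7]
 [ 0.1 -0.1]
 [-1.1 -0.1]
 [-1.  -0.4]
 [-0.1 -0.6]
 [-0.3  0.8]
 [ 0.5  0.4]
 [ 0.   0.4]
 [-1.3  0.9]
 [-0.3  0.6]]
tin T [ 0.56679816 -0.27588972  0.037     ] S [ 0.56439873 -0.28408476  0.037     ]
knob T [0.47500612 0.11076534 0.086     ] S [0.4762894  0.10456771 0.086     ]
hl [0.60443616 0.14334552 0.058     ]
hr [0.59474412 0.05673225 0.058     ]
fr [0.44834003 0.06267995 0.058     ]
fl [0.46055669 0.16078252 0.058     ]
fr [0.45818451 0.06097172 0.058     ]
br [0.60101866 0.05449422 0.058     ]
lids [array([0.6146364 , 0.33940315, 0.058     ]), array([0.59474412, 0.05673225, 0.058     ]), array([0.44834003, 0.06267995, 0.058     ]), array([0.47095048, 0.34779595, 0.058     ])]
knobs [array([0.48587571, 0.30421084, 0.083     ]), array([0.48041147, 0.20854144, 0.083     ])]
tape [ 0.70362101 -0.26930432  0.064     ] [ 0.72705812 -0.3323588   0.064     ]
toolbox [array([0.69007508, 0.03662566, 0.1       ]), array([ 0.70395365, -0.24708966,  0.1       ])]
blk [0.68748371 0.17517476 0.03      ]
```

```bash
cat >> fit.py <<'E'
a=np.linspace(0,2*np.pi,73)
def ring(x,y,r,z): return np.c_[x+r*np.cos(a),y+r*np.sin(a),0*a+z]
E
python3 - <<'E'
from fit import *
def ext(d,x,y):
    u=proj(d,np.r_[ring(x,y,.048,.037),ring(x,y,.048,.014)]); return np.r_[u.min(0),u.max(0)]
eT=np.r_[tp((667,161)),tp((778,271))]; eS=np.r_[sp((610,318)),sp((764,428))]
for o in ([(T,eT)],[(S,eS)],[(T,eT),(S,eS)]):
    f=lambda p:np.concatenate([ext(d,*p)-e for d,e in o]); r=least_squares(f,[.566,-.28]); print("tin",r.x,f(r.x).round(1))
tin=r.x
for z,ut,us in((.079,(352,499),(186,148)),): print("knob",ray(T,tp(ut),z),ray(S,sp(us),z))
print("knobbase S",ray(S,sp((187,180)),.058))
tray=[.5473,-.0741,.0515]; kn=np.array([.475,.107]); yw=-.058
hx=[kn[0]+.128*np.cos(yw),kn[1]+.128*np.sin(yw),yw]
lidx=tf(hx,[[0,.0475,.058],[-.15,.0475,.058],[-.15,-.0475,.058],[0,-.0475,.058],[0,.0475,.058]])
out=[]
for d,c,k in((T,(215,170,355,275),3.8),(S,(150,160,370,290),3.6)):
    im=cv2.resize(d["frame"][c[1]:c[3],c[0]:c[2],::-1],None,fx=k,fy=k,interpolation=cv2.INTER_CUBIC)
    cs=[lidx]+[ring(*kn,.009,.079),ring(*kn,.009,.086),ring(*tin,.048,.037),ring(*tin,.048,.014),tf(tray,np.c_[.048+.0545*np.cos(a),-.004+.0545*np.sin(a),0*a+.009]),tf(tray,ob[[0,1,2,3,0]])]
    for z in(0,.023): cs.append(tf(tray,[[-.125,-.085,z],[.125,-.085,z],[.125,.085,z],[-.125,.085,z],[-.125,-.085,z]]))
    for P in cs: cv2.polylines(im,[np.int32((proj(d,P)-c[:2])*k)],False,(255,0,255),1,cv2.LINE_AA)
    out.append(im)
for i,o in enumerate(out): cv2.imwrite(f"pics/ov{i}.png",o)
w=max(o.shape[1] for o in out)
v=np.vstack([cv2.copyMakeBorder(o,0,0,0,w-o.shape[1],cv2.BORDER_CONSTANT) for o in out]); print(v.shape)
cv2.imwrite("pics/ov.png",cv2.resize(v,None,fx=600/v.shape[0],fy=600/v.shape[0],interpolation=cv2.INTER_AREA))
E
```

```text
tin [ 0.56907891 -0.27896981] [-0.5 -0.5  0.5  0.4]
tin [ 0.5733224  -0.27692213] [-0.7 -1.6  0.6  1.2]
tin [ 0.57102551 -0.27831778] [-1.  -0.9  0.   0.  -0.9 -1.   0.5  2. ]
knob [0.47537697 0.11124142 0.079     ] [0.4811922  0.11281348 0.079     ]
knobbase S [0.47429661 0.10554992 0.058     ]
(867, 792, 3)
```

View pics/ov.png

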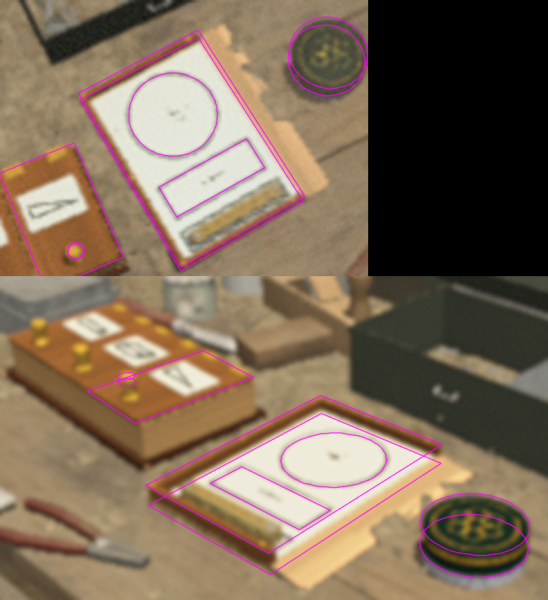

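The overlays fit. Tray ≈ (0.547,-0.074, yaw 0.0515), tin ≈ (0.570,-0.278), knob ≈ (0.478,0.111). I'll check obstacles and work out the first move.

```bash
cat >> h.py <<'E'
def rel(p,yaw_deg):
    """slide (tool axes) and spin deg from current pose to TCP p, tool-x yaw"""
    o=status.get_obs(); M=R.from_rotvec(o["tool_rot"]).as_matrix(); y=np.degrees(np.arctan2(M[1,0],M[0,0]))
    sp=(y-yaw_deg+180)%360-180
    print("t",round(o["t"],2),"pos",np.round(o["tool_pos"],4),"yaw",round(y,2),"slide",(M.T@(np.array(p)-o["tool_pos"])).round(4),"spin",round(sp,1),"F",np.round(o["contact_force"],1),"open",round(o["opening"],4),"grip",round(o["grip_force"],1),"q",np.round(o["q"],2))
E
python3 - <<'E'
from fit import *
for n,u,z in(("vise",(555,300),.1),("vise",(575,280),.12),("vise",(600,350),.1),("blue",(507,207),.04),("blue",(526,228),.04)): print(n,ray(T,np.array(u)/1.42,z))
tin=np.array([.570,-.278]); d=np.array([.0254,.2027]);d/=np.linalg.norm(d); p=tin-d*.075; print(p)
rel([p[0],p[1],.2],82.9); rel([.42,.2,.303],120)
E
```

```text
vise [ 0.41902952 -0.36080484  0.1       ]
vise [ 0.43367457 -0.41571748  0.12      ]
vise [ 0.28070616 -0.38631157  0.1       ]
blue [ 0.68487082 -0.4104898   0.04      ]
blue [ 0.61636867 -0.42163024  0.04      ]
[ 0.5606748  -0.35241801]
t 0.1 pos [0.2227 0.5835 0.3027] yaw 159.1 slide [-0.6496 -0.7535  0.1041] spin 76.2 F [0.5 0.2 0.1] open 0.0852 grip 0.0 q [ 1.09  0.05  1.61 -0.    1.48 -0.12]
t 0.1 pos [0.2227 0.5835 0.3027] yaw 159.1 slide [-3.211e-01 -2.879e-01  2.000e-04] spin 39.1 F [0.5 0.2 0.1] open 0.0852 grip 0.0 q [ 1.09  0.05  1.61 -0.    1.48 -0.12]
```

>>> arm_command:
  increments:
    - {"slide":[-0.32,-0.29,0],"spin":39,"gripper":0.3}
    - {"slide":[-0.32,-0.29,0],"spin":39,"gripper":0.3}
    - {"slide":[-0.32,-0.29,0],"spin":39,"gripper":0.3}
    - {"slide":[-0.32,-0.29,0],"spin":39,"gripper":0.3}
    - {"slide":[-0.32,-0.29,0],"spin":39,"gripper":0.3}
    - {"slide":[-0.32,-0.29,0],"spin":39,"gripper":0.3}
    - {"slide":[-0.32,-0.29,0],"spin":39,"gripper":0.3}
    - {"slide":[-0.32,-0.29,0],"spin":39,"gripper":0.3}

```text
t: 0.77
tool_pos: [0.374, 0.2847, 0.3035]
tool_rot: [-1.568, -2.722, 0.0]
contact_force: [0.3, 0.7, -0.6]
opening: 0.0556
grip_force: 0.0
```

```bash
python3 -c "
from h import *
rel([.5607,-.3524,.25],82.9)"
```

```text
t 0.77 pos [0.374  0.2847 0.3035] yaw 120.12 slide [-0.6448 -0.1582  0.0536] spin 37.2 F [ 0.3  0.7 -0.6] open 0.0556 grip 0.0 q [ 0.49 -0.33  1.96 -0.    1.51 -0.03]
```

>>> arm_command:
  increments:
    - {"slide":[-0.645,-0.158,0.0],"spin":37.2,"gripper":0.3}
    - {"slide":[-0.645,-0.158,0.0],"spin":37.2,"gripper":0.3}
    - {"slide":[-0.645,-0.158,0.0],"spin":37.2,"gripper":0.3}
    - {"slide":[-0.645,-0.158,0.0],"spin":37.2,"gripper":0.3}
    - {"slide":[-0.645,-0.158,0.0],"spin":37.2,"gripper":0.3}
    - {"slide":[-0.645,-0.158,0.0],"spin":37.2,"gripper":0.3}
    - {"slide":[-0.645,-0.158,0.0],"spin":37.2,"gripper":0.3}
    - {"slide":[-0.645,-0.158,0.0],"spin":37.2,"gripper":0.3}

```text
t: 1.43
tool_pos: [0.4674, -0.0354, 0.3036]
tool_rot: [-2.355, -2.079, -0.0]
contact_force: [0.7, -0.4, 0.6]
opening: 0.0556
grip_force: 0.0
```

```bash
python3 -c "
from h import *
rel([.5607,-.3524,.1],82.9)"
```

```text
t 1.43 pos [ 0.4674 -0.0354  0.3036] yaw 82.87 slide [-0.303   0.1319  0.2036] spin -0.0 F [ 0.7 -0.4  0.6] open 0.0556 grip 0.0 q [-0.23 -0.34  1.96  0.    1.51 -0.11]
```

>>> arm_command:
  increments:
    - {"slide":[-0.303,0.132,0.0],"spin":0,"gripper":0.3}
    - {"slide":[-0.303,0.132,0.0],"spin":0,"gripper":0.3}
    - {"slide":[-0.303,0.132,0.0],"spin":0,"gripper":0.3}
    - {"slide":[-0.303,0.132,0.0],"spin":0,"gripper":0.3}
    - {"slide":[-0.303,0.132,0.0],"spin":0,"gripper":0.3}
    - {"slide":[-0.303,0.132,0.0],"spin":0,"gripper":0.3}
    - {"slide":[-0.303,0.132,0.08],"spin":0,"gripper":0.3}
    - {"slide":[-0.303,0.132,0.08],"spin":0,"gripper":0.3}

```text
t: 2.1
tool_pos: [0.5562, -0.3327, 0.2466]
tool_rot: [2.352, 2.075, 0.002]
contact_force: [0.0, 0.8, -0.7]
opening: 0.0553
grip_force: 0.0
```

```bash
python3 -c "
from h import *
rel([.5607,-.3524,.084],82.9)"
```

```text
t 2.1 pos [ 0.5562 -0.3327  0.2466] yaw 82.83 slide [-0.0185  0.0062  0.1627] spin -0.1 F [ 0.   0.8 -0.7] open 0.0553 grip 0.0 q [-0.65  0.14  1.61  0.    1.38 -0.53]
```

>>> arm_command:
  increments:
    - {"slide":[-0.018,0.006,0.0],"spin":0,"gripper":0.3}
    - {"slide":[-0.018,0.006,0.04],"spin":0,"gripper":0.3}
    - {"slide":[-0.018,0.006,0.08],"spin":0,"gripper":0.3}
    - {"slide":[-0.018,0.006,0.12],"spin":0,"gripper":0.3}
    - {"slide":[-0.018,0.006,0.14],"spin":0,"gripper":0.3}
    - {"slide":[-0.018,0.006,0.14],"spin":0,"gripper":0.3}

```text
t: 2.6
tool_pos: [0.5549, -0.3455, 0.0971]
tool_rot: [-2.345, -2.07, 0.004]
contact_force: [-0.9, 0.4, -0.0]
opening: 0.0557
grip_force: 0.0
```

Run:
```python
from h import *
rel([.5607,-.3524,.084],82.9)
import pickle
d=cam("scene"); save(d,"s2.png",(270,190,420,330),4); print(d["cx"])
```

```text
t 2.6 pos [ 0.5549 -0.3455  0.0971] yaw 82.88 slide [-0.0063  0.0067  0.013 ] spin -0.0 F [-0.9  0.4 -0. ] open 0.0557 grip 0.0 q [-0.67  0.32  1.67 -0.    1.16 -0.55]
282.91494534099616
```

View pics/s2.png

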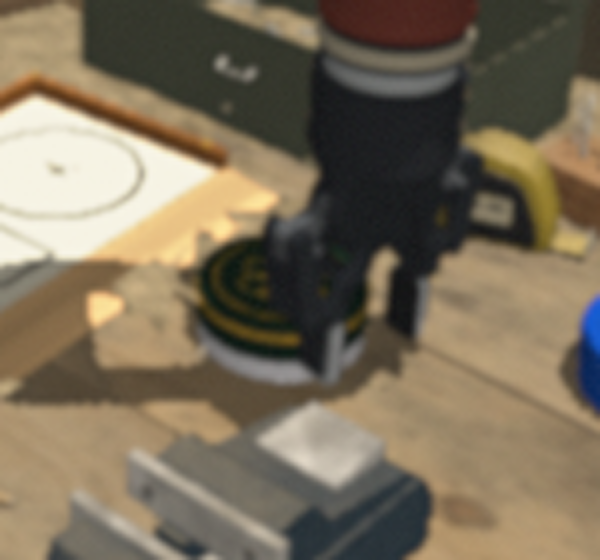

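The fingers stand behind the tin, one on each side of its axis, with the tips (330,380) clear of the bench. I'll lower them, centre and push.

>>> arm_command:
  increments:
    - {"slide":[0,0.0065,0.013],"spin":0,"gripper":0.3}
    - {"slide":[0,0.0065,0.013],"spin":0,"gripper":0.3}
    - {"slide":[0.01,0.0065,0.013],"spin":0,"gripper":0.3}
    - {"slide":[0.02,0.0065,0.013],"spin":0,"gripper":0.3}
    - {"slide":[0.03,0.0065,0.013],"spin":0,"gripper":0.3}
    - {"slide":[0.04,0.0065,0.013],"spin":0,"gripper":0.3}
    - {"slide":[0.05,0.0065,0.013],"spin":0,"gripper":0.3}
    - {"slide":[0.06,0.0065,0.013],"spin":0,"gripper":0.3}

```text
t: 3.32
tool_pos: [0.5736, -0.2896, 0.094]
tool_rot: [2.351, 2.077, -0.001]
contact_force: [-0.5, -18.5, 2.8]
opening: 0.0557
grip_force: 5.3
```

Run:
```python
from h import *
rel([.5873,-.1401,.084],82.9)
```

```text
t 3.32 pos [ 0.5736 -0.2896  0.094 ] yaw 82.93 slide [ 0.1501 -0.0048  0.0095] spin 0.0 F [ -0.5 -18.5   2.8] open 0.0557 grip 5.3 q [-0.58  0.3   1.71 -0.    1.13 -0.46]
```

>>> arm_command:
  increments:
    - {"slide":[0,0,0],"spin":0,"gripper":0.3}
    - {"slide":[0,0,0],"spin":0,"gripper":0.3}

```text
t: 3.48
tool_pos: [0.5725, -0.2879, 0.0917]
tool_rot: [-2.352, -2.08, -0.001]
contact_force: [-0.6, -1.1, 0.0]
opening: 0.0557
grip_force: 0.0
```

Run:
```python
from h import *
rel([.5873,-.1401,.084],82.9)
import pickle
d=cam("scene"); save(d,"s3.png",(270,190,420,330),4)
```

```text
t 3.48 pos [ 0.5725 -0.2879  0.0917] yaw 82.96 slide [ 0.1485 -0.0035  0.008 ] spin 0.1 F [-0.6 -1.1  0. ] open 0.0557 grip 0.0 q [-0.58  0.3   1.71  0.    1.13 -0.46]
```

View pics/s3.png

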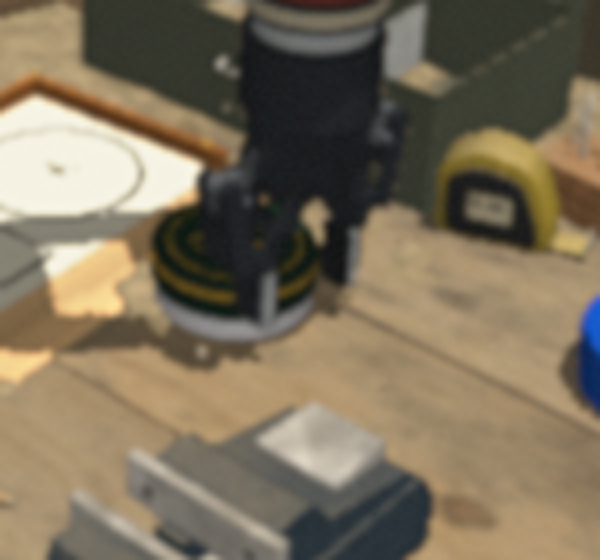

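>>> arm_command:
  increments:
    - {"slide":[0.006,0,0.004],"spin":0,"gripper":0.3}
    - {"slide":[0.014,0,0.006],"spin":0,"gripper":0.3}
    - {"slide":[0.022,-0.001,0.006],"spin":0,"gripper":0.3}
    - {"slide":[0.03,-0.001,0.006],"spin":0,"gripper":0.3}
    - {"slide":[0.038,-0.002,0.006],"spin":0,"gripper":0.3}
    - {"slide":[0.046,-0.002,0.006],"spin":0,"gripper":0.3}
    - {"slide":[0.054,-0.003,0.006],"spin":0,"gripper":0.3}
    - {"slide":[0.062,-0.003,0.006],"spin":0,"gripper":0.3}

```text
t: 4.2
tool_pos: [0.5779, -0.2286, 0.0871]
tool_rot: [2.353, 2.077, -0.001]
contact_force: [-0.2, -6.3, 5.1]
opening: 0.0552
grip_force: 3.9
```

Run:
```python
from h import *
rel([.5873,-.1401,.084],82.9)
```

```text
t 4.2 pos [ 0.5779 -0.2286  0.0871] yaw 82.87 slide [ 0.089  -0.0017  0.0029] spin -0.0 F [-0.2 -6.3  5.1] open 0.0552 grip 3.9 q [-0.5   0.27  1.76 -0.    1.11 -0.37]
```

>>> arm_command:
  increments:
    - {"slide":[0.011,0,0],"spin":0,"gripper":0.3}
    - {"slide":[0.022,0,-0.001],"spin":0,"gripper":0.3}
    - {"slide":[0.033,-0.001,-0.002],"spin":0,"gripper":0.3}
    - {"slide":[0.044,-0.001,-0.003],"spin":0,"gripper":0.3}
    - {"slide":[0.055,-0.001,-0.004],"spin":0,"gripper":0.3}
    - {"slide":[0.066,-0.001,-0.004],"spin":0,"gripper":0.3}
    - {"slide":[0.077,-0.001,-0.004],"spin":0,"gripper":0.3}
    - {"slide":[0.085,-0.001,-0.004],"spin":0,"gripper":0.3}

```text
t: 4.87
tool_pos: [0.5874, -0.1429, 0.0908]
tool_rot: [2.353, 2.079, -0.001]
contact_force: [-1.0, -6.1, 7.2]
opening: 0.056
grip_force: 3.8
```

>>> arm_command:
  increments:
    - {"slide":[0,0,0],"spin":0,"gripper":0.3}

```text
t: 4.95
tool_pos: [0.5872, -0.1417, 0.0902]
tool_rot: [2.354, 2.081, 0.001]
contact_force: [1.6, -1.9, 1.2]
opening: 0.0555
grip_force: 0.7
```

Run:
```python
from h import *
rel([.5873,-.1401,.084],82.9)
import pickle
d=cam("scene"); pickle.dump(d,open("s4.pkl","wb"))
t=cam("top"); pickle.dump(t,open("t4.pkl","wb"))
a=cv2.resize(d["frame"][190:330,220:370,::-1],None,fx=4,fy=4,interpolation=cv2.INTER_CUBIC)
b=cv2.resize(t["frame"][160:300,220:370,::-1],None,fx=4,fy=4,interpolation=cv2.INTER_CUBIC)
cv2.imwrite("pics/s4.png",cv2.resize(np.hstack([a,b]),(800,373),interpolation=cv2.INTER_AREA))
```

```text
t 4.95 pos [ 0.5872 -0.1417  0.0902] yaw 82.95 slide [ 0.0016 -0.0001  0.0062] spin 0.1 F [ 1.6 -1.9  1.2] open 0.0555 grip 0.7 q [-0.36  0.23  1.81  0.    1.11 -0.24]
```

View pics/s4.png

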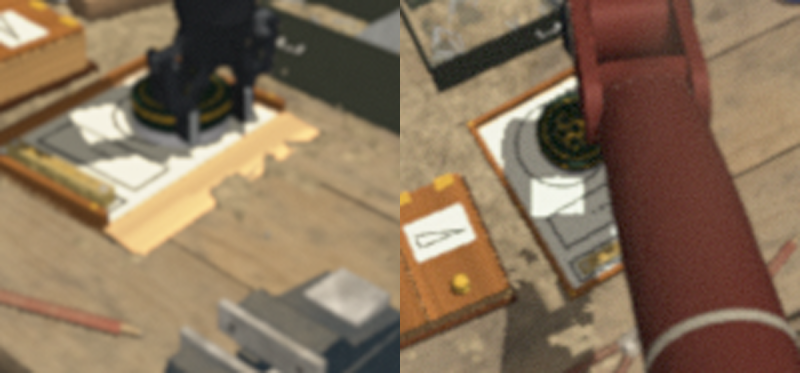

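Run:
```python
from fit import *
d=np.array([.1243,.9922]); p=np.array([.5872,-.1417])
for L in(.04,.05,.06):
    c=p+d*L
    for n,D,o,x0 in(("S",S,(220,190),0),("T",T,(220,160),400)):
        u=(proj(D,np.r_[ring(*c,.048,.046),ring(*c,.048,.023)])-o)*2.6667+[x0,0]
        print(L,n,c.round(4),u.min(0).round(0),u.max(0).round(0))
```

```text
0.04 S [ 0.5922 -0.102 ] [136.  68.] [239. 141.]
0.04 T [ 0.5922 -0.102 ] [543.  87.] [624. 169.]
0.05 S [ 0.5934 -0.0921] [130.  65.] [232. 137.]
0.05 T [ 0.5934 -0.0921] [535.  90.] [616. 172.]
0.06 S [ 0.5947 -0.0822] [123.  61.] [225. 132.]
0.06 T [ 0.5947 -0.0822] [527.  92.] [608. 174.]
```

The model matches with the tin centre 49 mm ahead of the TCP (left edge 131 in scene, 537 in top), so about 17 mm remain.

>>> arm_command:
  increments:
    - {"slide":[0.005,0,0],"spin":0,"gripper":0.3}
    - {"slide":[0.01,0,0],"spin":0,"gripper":0.3}
    - {"slide":[0.015,0,0],"spin":0,"gripper":0.3}
    - {"slide":[0.017,0,0],"spin":0,"gripper":0.3}
    - {"slide":[0.017,0,0],"spin":0,"gripper":0.3}

```text
t: 5.47
tool_pos: [0.5885, -0.1253, 0.0894]
tool_rot: [-2.353, -2.079, 0.0]
contact_force: [-0.3, -0.4, -1.2]
opening: 0.0554
grip_force: 0.0
```

>>> arm_command:
  increments:
    - {"slide":[-0.02,0,0],"spin":0,"gripper":0.3}
    - {"slide":[-0.05,0,0],"spin":0,"gripper":0.3}
    - {"slide":[-0.09,0,0],"spin":0,"gripper":0.3}
    - {"slide":[-0.1,0,-0.03],"spin":0,"gripper":0.3}
    - {"slide":[-0.1,0,-0.07],"spin":0,"gripper":0.3}
    - {"slide":[-0.1,0,-0.11],"spin":0,"gripper":0.3}
    - {"slide":[-0.1,0,-0.15],"spin":0,"gripper":0.3}
    - {"slide":[-0.1,0,-0.19],"spin":0,"gripper":0.3}

```text
t: 6.13
tool_pos: [0.5761, -0.2253, 0.2816]
tool_rot: [-2.354, -2.078, -0.001]
contact_force: [1.2, -0.7, -0.3]
opening: 0.0554
grip_force: 0.0
```

Run:
```python
from h import *
import pickle
rel([.478,.111,.25],176.7)
d=cam("scene"); pickle.dump(d,open("s5.pkl","wb")); save(d,"s5.png",(190,200,340,305),5)
```

```text
t 6.13 pos [ 0.5761 -0.2253  0.2816] yaw 82.88 slide [ 0.3215 -0.139   0.0321] spin -93.8 F [ 1.2 -0.7 -0.3] open 0.0554 grip 0.0 q [-0.49  0.05  1.65  0.    1.44 -0.37]
```

View pics/s5.png

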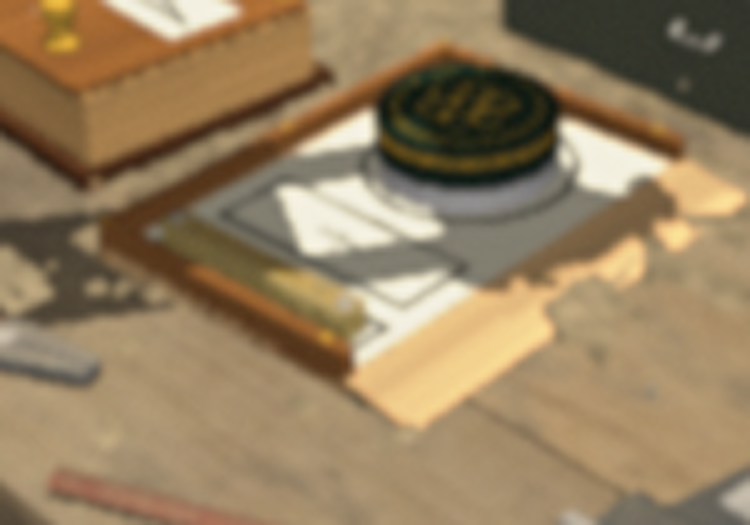

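Tin stands in the circle: base spans columns 380–556, circle 363–578, base bottom row about 215, line about 220. I'll check this numerically.

Run:
```python
from fit import *
tray=[.5473,-.0741,.0515]
c=[.5954,-.0756]
K=lambda P:((proj(S,P)-[190,200])*5)
f=lambda u:np.r_[u.min(0),u.max(0)].round(0)
print("circle",f(K(ring(*c,.0545,.009))))
for dy in(-.004,0,.004):
    for dx in(-.003,.003):
        print(dx,dy,"lid",f(K(np.r_[ring(c[0]+dx,c[1]+dy,.048,.046),ring(c[0]+dx,c[1]+dy,.048,.023)])),"base",f(K(ring(c[0]+dx,c[1]+dy,.0465,.009))))
```

```text
circle [364. 115. 575. 224.]
-0.003 -0.004 lid [375.  64. 565. 198.] base [380. 127. 561. 220.]
0.003 -0.004 lid [383.  60. 573. 193.] base [389. 123. 569. 216.]
-0.003 0 lid [369.  62. 559. 195.] base [375. 124. 556. 217.]
0.003 0 lid [378.  58. 567. 190.] base [383. 120. 564. 213.]
-0.003 0.004 lid [364.  59. 553. 192.] base [370. 122. 550. 214.]
0.003 0.004 lid [373.  56. 561. 187.] base [378. 118. 558. 210.]
```

>>> arm_command:
  increments:
    - {"slide":[0.322,-0.139,0.0],"spin":-93.8,"gripper":0.3}
    - {"slide":[0.322,-0.139,0.0],"spin":-93.8,"gripper":0.3}
    - {"slide":[0.322,-0.139,0.0],"spin":-93.8,"gripper":0.3}
    - {"slide":[0.322,-0.139,0.0],"spin":-93.8,"gripper":0.3}
    - {"slide":[0.322,-0.139,0.0],"spin":-93.8,"gripper":0.3}
    - {"slide":[0.322,-0.139,0.0],"spin":-93.8,"gripper":0.3}
    - {"slide":[0.322,-0.139,0.0],"spin":-93.8,"gripper":0.3}
    - {"slide":[0.322,-0.139,0.0],"spin":-93.8,"gripper":0.3}

```text
t: 6.85
tool_pos: [0.4821, 0.0964, 0.2798]
tool_rot: [-1.061, -2.957, -0.001]
contact_force: [1.2, 0.7, -0.0]
opening: 0.0552
grip_force: 0.0
```

Run:
```python
from h import *
rel([.478,.111,.25],176.7)
```

```text
t 6.85 pos [0.4821 0.0964 0.2798] yaw 140.53 slide [0.0124 0.0087 0.0298] spin -36.2 F [ 1.2  0.7 -0. ] open 0.0552 grip 0.0 q [ 0.05 -0.26  1.94  0.    1.46 -0.84]
```

>>> arm_command:
  increments:
    - {"slide":[0.012,0.008,0.01],"spin":-36.2,"gripper":0.3}
    - {"slide":[0.012,0.008,0.02],"spin":-36.2,"gripper":0.3}
    - {"slide":[0.012,0.008,0.03],"spin":-36.2,"gripper":0.3}
    - {"slide":[0.012,0.008,0.03],"spin":-36.2,"gripper":0.3}
    - {"slide":[0.012,0.008,0.03],"spin":-36.2,"gripper":0.3}
    - {"slide":[0.012,0.008,0.03],"spin":-36.2,"gripper":0.3}
    - {"slide":[0.012,0.008,0.03],"spin":-36.2,"gripper":0.3}

```text
t: 7.43
tool_pos: [0.479, 0.1084, 0.2498]
tool_rot: [-0.103, -3.139, -0.001]
contact_force: [0.5, 0.1, -1.0]
opening: 0.0558
grip_force: 0.0
```

Run:
```python
from h import *
rel([.478,.111,.137],176.7)
```

```text
t 7.43 pos [0.479  0.1084 0.2498] yaw 176.24 slide [0.0011 0.0025 0.1128] spin -0.5 F [ 0.5  0.1 -1. ] open 0.0558 grip 0.0 q [ 0.07 -0.24  1.97  0.    1.4  -1.43]
```

>>> arm_command:
  increments:
    - {"slide":[0.001,0.002,0.03],"spin":0,"gripper":0.3}
    - {"slide":[0.001,0.002,0.06],"spin":0,"gripper":0.3}
    - {"slide":[0.001,0.002,0.09],"spin":0,"gripper":0.3}
    - {"slide":[0.001,0.002,0.11],"spin":0,"gripper":0.3}
    - {"slide":[0.001,0.002,0.113],"spin":0,"gripper":0.3}
    - {"slide":[0.001,0.002,0.113],"spin":0,"gripper":0.3}

```text
t: 7.93
tool_pos: [0.4774, 0.1102, 0.1357]
tool_rot: [-0.102, -3.136, 0.0]
contact_force: [0.1, 0.4, 0.6]
opening: 0.0556
grip_force: 0.0
```

Run:
```python
from h import *
rel([.478,.111,.137],176.7)
d=cam("scene"); save(d,"s6.png",(150,150,300,250),5)
```

```text
t 7.93 pos [0.4774 0.1102 0.1357] yaw 176.28 slide [-0.0006  0.0008 -0.0013] spin -0.4 F [0.1 0.4 0.6] open 0.0556 grip 0.0 q [ 0.07 -0.1   2.06  0.    1.19 -1.43]
```

Closing on the knob.

>>> arm_command:
  increments:
    - {"slide":[0,0,0],"gripper":-1}
    - {"slide":[0,0,0],"gripper":-1}
    - {"slide":[0,0,0],"gripper":-1}
    - {"slide":[0,0,0],"gripper":-1}
    - {"slide":[0,0,0],"gripper":-1}
    - {"slide":[0,0,0],"gripper":-1}
  newtons: 25

```text
validation failed for argument at $.in...
```

Run:
```python
from h import *
rel([.478,.111,.137],176.7)
```

```text
t 7.98 pos [0.4786 0.1103 0.1376] yaw 176.31 slide [0.0007 0.0006 0.0006] spin -0.4 F [0.4 0.4 0.5] open 0.0556 grip 0.0 q [ 0.07 -0.1   2.06  0.    1.19 -1.43]
```

>>> arm_command:
  increments:
    - {"slide":[0,0,0],"spin":0,"gripper":-1}
    - {"slide":[0,0,0],"spin":0,"gripper":-1}
    - {"slide":[0,0,0],"spin":0,"gripper":-1}
    - {"slide":[0,0,0],"spin":0,"gripper":-1}
    - {"slide":[0,0,0],"spin":0,"gripper":-1}
    - {"slide":[0,0,0],"spin":0,"gripper":-1}
  newtons: 25

```text
t: 8.48
tool_pos: [0.4795, 0.1101, 0.1389]
tool_rot: [0.099, 3.137, -0.001]
contact_force: [-0.8, -1.8, 6.3]
opening: 0.0165
grip_force: 24.5
```

Run:
```python
from h import *
rel([.478,.111,.137],176.7)
```

```text
t 8.48 pos [0.4795 0.1101 0.1389] yaw 176.39 slide [0.0015 0.0008 0.0019] spin -0.3 F [-0.8 -1.8  6.3] open 0.0165 grip 24.5 q [ 0.07 -0.1   2.06 -0.    1.19 -1.43]
```

>>> arm_command:
  increments:
    - {"slide":[-0.0033,0,-0.0127],"spin":0,"gripper":-1}
    - {"slide":[-0.008,0,-0.025],"spin":0,"gripper":-1}
    - {"slide":[-0.0137,0,-0.0366],"spin":0,"gripper":-1}
    - {"slide":[-0.0206,0,-0.0477],"spin":0,"gripper":-1}
    - {"slide":[-0.0286,0,-0.0581],"spin":0,"gripper":-1}
    - {"slide":[-0.0376,0,-0.0676],"spin":0,"gripper":-1}
    - {"slide":[-0.0475,0,-0.0762],"spin":0,"gripper":-1}
    - {"slide":[-0.0582,0,-0.0836],"spin":0,"gripper":-1}

```text
t: 9.15
tool_pos: [0.5364, 0.1068, 0.2217]
tool_rot: [-0.099, -3.137, -0.001]
contact_force: [-1.2, 0.4, 0.1]
opening: 0.0164
grip_force: 24.8
```

Run:
```python
from h import *
rel([.478,.111,.137],176.7)
```

```text
t 9.15 pos [0.5364 0.1068 0.2217] yaw 176.4 slide [0.0583 0.0004 0.0849] spin -0.3 F [-1.2  0.4  0.1] open 0.0164 grip 24.8 q [ 0.06 -0.07  1.87  0.    1.34 -1.45]
```

>>> arm_command:
  increments:
    - {"slide":[-0.0114,0,-0.0065],"spin":0,"gripper":-1}
    - {"slide":[-0.0234,0,-0.0117],"spin":0,"gripper":-1}
    - {"slide":[-0.0358,0,-0.0157],"spin":0,"gripper":-1}
    - {"slide":[-0.0486,0,-0.0185],"spin":0,"gripper":-1}
    - {"slide":[-0.0616,0,-0.0199],"spin":0,"gripper":-1}
    - {"slide":[-0.0747,0,-0.0201],"spin":0,"gripper":-1}
    - {"slide":[-0.0877,0,-0.019],"spin":0,"gripper":-1}
    - {"slide":[-0.1005,0,-0.0166],"spin":0,"gripper":-1}

```text
t: 9.82
tool_pos: [0.6378, 0.1012, 0.2391]
tool_rot: [0.099, 3.14, 0.004]
contact_force: [-0.5, 1.8, 1.9]
opening: 0.016
grip_force: 25.1
```

>>> arm_command:
  increments:
    - {"slide":[-0.0126,0,0.0037],"spin":0,"gripper":-1}
    - {"slide":[-0.0205,0,0.0068],"spin":0,"gripper":-1}
    - {"slide":[-0.0247,0,0.0087],"spin":0,"gripper":-1}
    - {"slide":[-0.0247,0,0.0087],"spin":0,"gripper":-1}

```text
t: 10.15
tool_pos: [0.6629, 0.0997, 0.2301]
tool_rot: [0.099, 3.137, 0.004]
contact_force: [2.0, 4.0, 5.2]
opening: 0.0162
grip_force: 25.4
```

Run:
```python
from h import *
rel([.478,.111,.137],176.7)
d=cam("scene"); save(d,"s7.png",(150,120,350,260),4)
```

```text
t 10.15 pos [0.6629 0.0997 0.2301] yaw 176.4 slide [ 0.1855 -0.0005  0.0926] spin -0.3 F [2.  4.  5.2] open 0.0162 grip 25.4 q [ 0.04  0.21  1.57  0.    1.36 -1.47]
```

>>> arm_command:
  increments:
    - {"slide":[0,0,0],"spin":0,"gripper":0.3}
    - {"slide":[0,0,0],"spin":0,"gripper":0.3}
    - {"slide":[0,0,0],"spin":0,"gripper":0.3}
    - {"slide":[0,0,-0.03],"spin":0,"gripper":0.3}
    - {"slide":[0,0,-0.06],"spin":0,"gripper":0.3}
    - {"slide":[0,0,-0.09],"spin":0,"gripper":0.3}
    - {"slide":[0.03,0,-0.1],"spin":0,"gripper":0.3}
    - {"slide":[0.06,0,-0.1],"spin":0,"gripper":0.3}

```text
t: 10.87
tool_pos: [0.6024, 0.1021, 0.3327]
tool_rot: [0.1, 3.134, -0.0]
contact_force: [0.8, -0.0, 0.4]
opening: 0.0556
grip_force: 0.0
```

>>> arm_command:
  increments:
    - {"slide":[0.04,0,0],"spin":0,"gripper":0.1}
    - {"slide":[0.08,0,0],"spin":0,"gripper":0.1}
    - {"slide":[0.12,0.03,0],"spin":0,"gripper":0.1}
    - {"slide":[0.16,0.06,0],"spin":0,"gripper":0.1}
    - {"slide":[0.19,0.1,0],"spin":0,"gripper":0.1}
    - {"slide":[0.21,0.14,0],"spin":0,"gripper":0.1}
    - {"slide":[0.21,0.18,0],"spin":0,"gripper":0.1}
    - {"slide":[0.21,0.2,0],"spin":0,"gripper":0.1}

```text
t: 11.53
tool_pos: [0.4025, 0.3153, 0.3285]
tool_rot: [0.099, 3.14, -0.001]
contact_force: [0.2, 0.3, -0.5]
opening: 0.047
grip_force: 0.0
```

Run:
```python
from h import *
import pickle
rel([.478,.111,.137],176.7)
d=cam("scene"); t=cam("top"); pickle.dump((d,t),open("p8.pkl","wb"))
a=cv2.resize(d["frame"][155:255,145:278,::-1],None,fx=6,fy=6,interpolation=cv2.INTER_CUBIC)[:, :798]
b=cv2.resize(t["frame"][205:305,195:328,::-1],None,fx=6,fy=6,interpolation=cv2.INTER_CUBIC)[:, :798]
v=np.hstack([a[:, :600],b[:, :600]]); v=cv2.resize(np.vstack([a,b]),(399*3//2,900//2*4//3),interpolation=cv2.INTER_AREA); print(v.shape); cv2.imwrite("pics/p8.png",v)
```

```text
t 11.53 pos [0.4025 0.3153 0.3285] yaw 176.39 slide [-0.0882 -0.199   0.1916] spin -0.3 F [ 0.2  0.3 -0.5] open 0.047 grip 0.0 q [ 0.52 -0.24  1.84 -0.    1.54 -0.99]
(600, 598, 3)
```

View pics/p8.png

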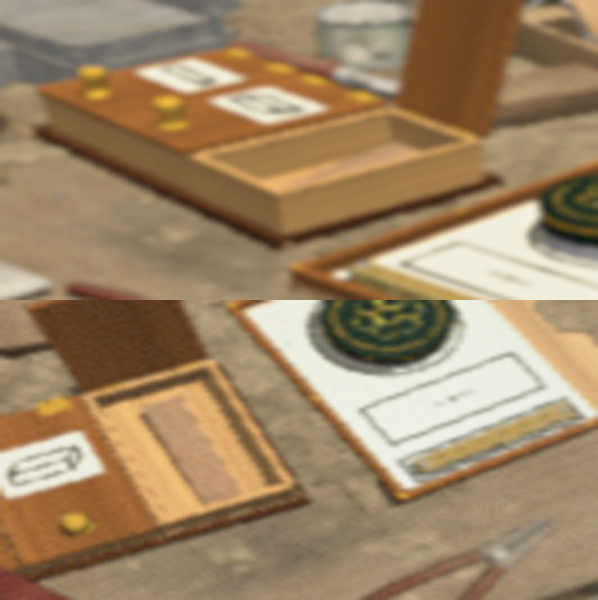

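The lid stands open with the wedge inside, lying along the box. In the top panel its corners are about (142,410), (180,398), (240,495), (203,505). Next: colour-mask it to find which end is thick.

Run:
```python
from fit import *
d,t=pickle.load(open("p8.pkl","rb"))
def pts(u): return np.array(u,float)
f=lambda u:(pts(u)-[0,300])/4.496+[195,205]
B=dict(bl=(142,410),br=(180,398),fr=(240,495),fl=(203,505))
for z in(.015,.035): print(z,{k:ray(T,f(v),z)[:2].round(4) for k,v in B.items()})
# rb map
for n,D,(x0,y0,x1,y1) in(("T",t,(218,224,262,254)),("S",d,(194,176,250,203))):
    I=D["frame"][y0:y1,x0:x1].astype(float); I=cv2.GaussianBlur(I,(0,0),.6)
    r=I[...,0]/(I[...,2]+1); print(n,x0,y0)
    for i,row in enumerate(r): print(y0+i,"".join("#" if v<1.38 else ("+" if v<1.55 else ".") for v in row))
# box corners
k=np.array([.479,.1105]);yw=-.0576; c,s=np.cos(yw),np.sin(yw)
box=[k[0]+(.128-.073)*c,k[1]+(.055)*s,yw]; print("box",box)
P=tf(box,[[sx*.068,sy*.043,z] for z in(.052,.013) for sx,sy in((1,1),(1,-1),(-1,-1),(-1,1))])
print(proj(T,P).round(1).tolist()); print(proj(S,P).round(1).tolist())
```

```text
0.015 {'bl': array([0.6233, 0.1038]), 'br': array([0.6192, 0.076 ]), 'fr': array([0.5355, 0.0688]), 'fl': array([0.5407, 0.0948])}
0.035 {'bl': array([0.6161, 0.1045]), 'br': array([0.6121, 0.0771]), 'fr': array([0.5298, 0.07  ]), 'fl': array([0.5348, 0.0956])}
T 218 224
224 .........................++++++++++++...+###
225 ..........................+++++++++++....###
226 ...........................+++++++++++...+##
227 ...........................++++++++++++...##
228 ............................+++++++++++....#
229 ............................++++++++++++....
230 .............................+++++++++++....
231 .............................++++++++++++...
232 .............................++++++++++++...
233 ..............................++++++++++++..
234 ..............................++++++++++++..
235 ...............................++++++++++++.
236 ...............................+++++++++++++
237 ................................++++++++++++
238 ................................++++++++++++
239 .................................+++++++++++
240 .................................+++++++
[... 1935 characters left out ...]
7 ........................................................
198 ........................................................
199 ........................................................
200 ........................................................
201 ........................................................
202 ........................................................
box [np.float64(0.5339087868228032), np.float64(0.10733375148670413), -0.0576]
[[215.2, 236.8], [241.1, 226.2], [258.0, 265.6], [231.4, 276.8], [217.0, 240.5], [242.1, 230.2], [258.6, 268.6], [232.8, 279.5]]
[[231.4, 192.1], [249.6, 201.8], [207.2, 218.2], [189.8, 206.9], [232.3, 204.2], [250.3, 214.3], [208.7, 231.3], [191.5, 219.6]]
```

Run:
```python
from fit import *
d,t=pickle.load(open("p8.pkl","rb"))
f=lambda u:(np.array(u,float)-[0,300])/[4.496,3]+[195,205]
B=dict(bl=(142,410),br=(180,398),fr=(240,495),fl=(203,505))
for z in(.015,.035): print(z,{k:ray(T,f(v),z)[:2].round(4) for k,v in B.items()})
for n,D,(x0,y0,x1,y1) in(("T",t,(214,228,262,282)),("S",d,(188,190,252,222))):
    I=D["frame"][y0:y1,x0:x1].astype(float); I=cv2.GaussianBlur(I,(0,0),.6)
    r=I[...,0]/(I[...,2]+1); print(n,x0,y0)
    for i,row in enumerate(r): print(y0+i,"".join("%d"%min(9,max(0,(v-1.2)*8)) for v in row))
```

```text
0.015 {'bl': array([0.5864, 0.1207]), 'br': array([0.5863, 0.0913]), 'fr': array([0.4733, 0.0986]), 'fl': array([0.4753, 0.1257])}
0.035 {'bl': array([0.5799, 0.1211]), 'br': array([0.5797, 0.0921]), 'fr': array([0.4684, 0.0993]), 'fl': array([0.4704, 0.126 ])}
T 214 228
228 999999999999999987787767776676532111111111237941
229 999999999999988876677666766676532211111111225963
230 999999999999765666666666766666653211211111123785
231 999999999777666666665666666666763212221111112499
232 999999997666666667666666666666664222221111112369
233 999999997666666666667666666666665322222111111236
234 999999977666666566666666667666666422222111111124
235 888988766666566666666666666666666532222222111123
236 677777666667666666655666666666667632212222222222
237 667766666666666665554556666666666653212122222212
238 666656666666665555444456666666666663222222222212
239 666656666666655444333456666666666664222222222111
240 766666666666543333333445666666666666422222222222
241 766666665566533333333345666666666666432222111122
242 976666665566543333333345566666666666532222122122
243 98666666656664333333334456666
[... 3551 characters left out ...]
7777777776
212 7777777777777777777777777766555555566677777777777777777777777777
213 7777777777777777777777766665555666667777777777777777777777777777
214 7767777777777777777777665555566677777777777777777777777777777777
215 7777777777777777777766655566667777777777777777777777777777777788
216 7777777777777777776666666667777777777777777777777777777777778899
217 6667677777776777777666666777777777777777777777777777777777899999
218 7767667777666777777766777777777777777777777777777777777889999865
219 7777767777766767777777777777777777777777777777777777788999975433
220 9877767677767777777777777777777777777777777777777888999999533222
221 9987777667766777777777777777777777777777777777777899999986422223
```

Run:
```python
from fit import *
C=dict(bl=(226.3,240.8),br=(236,237.2),fr=(247.8,269.8),fl=(239.3,273))
for k,u in C.items():
    for z in(.014,.015,.035):
        p=ray(T,u,z); print(k,z,p[:2].round(4),proj(S,p).round(1))
k=np.array([.479,.1105]);yw=-.0576;box=[.5339,.1073,yw]
print("rim S",proj(S,tf(box,[[sx*.068,sy*.043,.052] for sx,sy in((1,1),(1,-1),(-1,-1),(-1,1))])).round(1).tolist())
```

```text
bl 0.014 [0.5898 0.1203] [[234.1 208.4]]
bl 0.015 [0.5894 0.1203] [[234.  208.1]]
bl 0.035 [0.5828 0.1207] [[231.5 202.5]]
br 0.014 [0.5866 0.0879] [[240.5 212.4]]
br 0.015 [0.5863 0.0879] [[240.4 212.1]]
br 0.035 [0.5797 0.0888] [[237.9 206.4]]
fr 0.014 [0.4749 0.0999] [[205.1 225.3]]
fr 0.015 [0.4747 0.0999] [[205. 225.]]
fr 0.035 [0.4698 0.1006] [[202.5 218.9]]
fl 0.014 [0.4776 0.1276] [[199.9 221.4]]
fl 0.015 [0.4774 0.1276] [[199.8 221.1]]
fl 0.035 [0.4725 0.1279] [[197.4 215.2]]
rim S [[231.4, 192.1], [249.6, 201.8], [207.2, 218.2], [189.8, 206.9]]
```

Scene back corner (233,202) matches a 35 mm high end, so the thick end lies towards the hinge. I'll grip near the centre of mass, at about (0.544,0.108).

Run:
```python
from h import *
rel([.5437,.108,.25],175.05)
```

```text
t 11.63 pos [0.4026 0.318  0.3278] yaw 176.76 slide [-0.1529 -0.2017  0.0775] spin 1.7 F [ 0.5 -0.7 -0.6] open 0.047 grip 0.0 q [ 0.52 -0.23  1.84  0.    1.54 -0.99]
```

>>> arm_command:
  increments:
    - {"slide":[-0.153,-0.202,0.0],"spin":1.7,"gripper":0}
    - {"slide":[-0.153,-0.202,0.0],"spin":1.7,"gripper":0}
    - {"slide":[-0.153,-0.202,0.0],"spin":1.7,"gripper":0}
    - {"slide":[-0.153,-0.202,0.0],"spin":1.7,"gripper":0}
    - {"slide":[-0.153,-0.202,0.0],"spin":1.7,"gripper":0}
    - {"slide":[-0.153,-0.202,0.02],"spin":1.7,"gripper":0}
    - {"slide":[-0.153,-0.202,0.05],"spin":1.7,"gripper":0}
    - {"slide":[-0.153,-0.202,0.077],"spin":1.7,"gripper":0}

```text
t: 12.3
tool_pos: [0.5455, 0.0995, 0.2505]
tool_rot: [0.153, 3.138, -0.002]
contact_force: [-0.5, 0.1, -0.7]
opening: 0.0424
grip_force: 0.0
```

>>> arm_command:
  increments:
    - {"slide":[0,0,0],"spin":0,"gripper":0}
    - {"slide":[0,0,0],"spin":0,"gripper":0}

```text
t: 12.47
tool_pos: [0.5432, 0.1023, 0.2494]
tool_rot: [-0.147, -3.133, 0.001]
contact_force: [-0.5, -0.3, -0.8]
opening: 0.0425
grip_force: 0.0
```

Run:
```python
from h import *
rel([.5437,.108,.087],175.05)
```

```text
t 12.47 pos [0.5432 0.1023 0.2494] yaw 174.64 slide [-0.0009  0.0059  0.1624] spin -0.4 F [-0.5 -0.3 -0.8] open 0.0425 grip 0.0 q [ 0.05 -0.08  1.83 -0.    1.39 -1.43]
```

>>> arm_command:
  increments:
    - {"slide":[0,0.005,0.04],"spin":0,"gripper":0}
    - {"slide":[0,0.005,0.08],"spin":0,"gripper":0}
    - {"slide":[0,0.005,0.1],"spin":0,"gripper":0}
    - {"slide":[0,0.005,0.1],"spin":0,"gripper":0}
    - {"slide":[0,0.005,0.1],"spin":0,"gripper":0}

```text
t: 12.88
tool_pos: [0.5454, 0.1085, 0.153]
tool_rot: [0.144, 3.138, -0.0]
contact_force: [0.8, 0.7, -0.1]
opening: 0.0429
grip_force: 0.0
```

Run:
```python
from h import *
rel([.5437,.108,.087],175.05)
```

```text
t 12.88 pos [0.5454 0.1085 0.153 ] yaw 174.74 slide [ 0.0016 -0.0006  0.066 ] spin -0.3 F [ 0.8  0.7 -0.1] open 0.0429 grip 0.0 q [ 0.06  0.03  1.9  -0.    1.21 -1.42]
```

>>> arm_command:
  increments:
    - {"slide":[0.001,0,0.025],"spin":0,"gripper":0}
    - {"slide":[0.001,0,0.045],"spin":0,"gripper":0}
    - {"slide":[0.001,0,0.058],"spin":0,"gripper":0}
    - {"slide":[0.001,0,0.066],"spin":0,"gripper":0}
    - {"slide":[0.001,0,0.066],"spin":0,"gripper":0}
    - {"slide":[0.001,0,0.066],"spin":0,"gripper":0}

```text
t: 13.38
tool_pos: [0.545, 0.1083, 0.0871]
tool_rot: [0.145, 3.136, 0.0]
contact_force: [0.3, -0.6, 0.8]
opening: 0.0426
grip_force: 0.0
```

Run:
```python
from h import *
rel([.5437,.108,.087],175.05)
```

```text
t 13.38 pos [0.545  0.1083 0.0871] yaw 174.7 slide [ 0.0013 -0.0004  0.0001] spin -0.3 F [ 0.3 -0.6  0.8] open 0.0426 grip 0.0 q [ 0.06  0.13  1.93 -0.    1.09 -1.42]
```

>>> arm_command:
  increments:
    - {"slide":[0,0,0],"spin":0,"gripper":-1}
    - {"slide":[0,0,0],"spin":0,"gripper":-1}
    - {"slide":[0,0,0],"spin":0,"gripper":-1}
    - {"slide":[0,0,0],"spin":0,"gripper":-1}
    - {"slide":[0,0,0],"spin":0,"gripper":-1}
  newtons: 30

```text
t: 13.8
tool_pos: [0.5455, 0.1083, 0.0877]
tool_rot: [0.145, 3.135, 0.001]
contact_force: [-0.1, -0.4, 6.6]
opening: 0.0291
grip_force: 29.8
```

Run:
```python
from h import *
rel([.5437,.108,.2],175.05)
```

```text
t 13.8 pos [0.5455 0.1083 0.0877] yaw 174.7 slide [ 0.0014 -0.0004 -0.1123] spin -0.4 F [-0.1 -0.4  6.6] open 0.0291 grip 29.8 q [ 0.06  0.13  1.92 -0.    1.09 -1.42]
```

>>> arm_command:
  increments:
    - {"slide":[0,0,-0.015],"spin":0,"gripper":-1}
    - {"slide":[0,0,-0.04],"spin":0,"gripper":-1}
    - {"slide":[0,0,-0.075],"spin":0,"gripper":-1}
    - {"slide":[0,0,-0.11],"spin":0,"gripper":-1}
    - {"slide":[0,0,-0.145],"spin":0,"gripper":-1}
    - {"slide":[0,0,-0.15],"spin":0,"gripper":-1}
    - {"slide":[0,0,-0.15],"spin":0,"gripper":-1}

```text
t: 14.38
tool_pos: [0.5457, 0.1083, 0.2398]
tool_rot: [0.145, 3.131, 0.001]
contact_force: [0.7, 0.2, -1.3]
opening: 0.0292
grip_force: 29.3
```

Run:
```python
from h import *
import pickle
rel([.5024,-.0970,.2],92.95)
d=cam("scene"); pickle.dump(d,open("p9.pkl","wb"))
```

```text
t 14.38 pos [0.5457 0.1083 0.2398] yaw 174.69 slide [ 0.0245 -0.2085  0.0394] spin 81.7 F [ 0.7  0.2 -1.3] open 0.0292 grip 29.3 q [ 0.06 -0.07  1.84 -0.    1.36 -1.42]
```

>>> arm_command:
  increments:
    - {"slide":[0.024,-0.209,0.0],"spin":81.7,"gripper":-1}
    - {"slide":[0.024,-0.209,0.0],"spin":81.7,"gripper":-1}
    - {"slide":[0.024,-0.209,0.0],"spin":81.7,"gripper":-1}
    - {"slide":[0.024,-0.209,0.0],"spin":81.7,"gripper":-1}
    - {"slide":[0.024,-0.209,0.0],"spin":81.7,"gripper":-1}
    - {"slide":[0.024,-0.209,0.0],"spin":81.7,"gripper":-1}
    - {"slide":[0.024,-0.209,0.0],"spin":81.7,"gripper":-1}
    - {"slide":[0.024,-0.209,0.0],"spin":81.7,"gripper":-1}

```text
t: 15.1
tool_pos: [0.4992, -0.0985, 0.2325]
tool_rot: [-1.641, -2.673, 0.002]
contact_force: [-0.1, -0.6, -0.3]
opening: 0.0292
grip_force: 29.4
```

Run:
```python
from h import *
rel([.5024,-.0970,.11],92.95)
```

```text
t 15.1 pos [ 0.4992 -0.0985  0.2325] yaw 116.9 slide [-0.0006  0.0039  0.1225] spin 23.9 F [-0.1 -0.6 -0.3] open 0.0292 grip 29.4 q [-0.34 -0.17  1.95  0.    1.37 -0.81]
```

>>> arm_command:
  increments:
    - {"slide":[0,0.003,0.0],"spin":23.9,"gripper":-1}
    - {"slide":[0,0.003,0.0],"spin":23.9,"gripper":-1}
    - {"slide":[0,0.003,0.0],"spin":23.9,"gripper":-1}
    - {"slide":[0,0.003,0.0],"spin":23.9,"gripper":-1}
    - {"slide":[0,0.003,0.04],"spin":23.9,"gripper":-1}
    - {"slide":[0,0.003,0.08],"spin":23.9,"gripper":-1}
    - {"slide":[0,0.003,0.11],"spin":23.9,"gripper":-1}
    - {"slide":[0,0.003,0.11],"spin":23.9,"gripper":-1}

```text
t: 15.77
tool_pos: [0.497, -0.0941, 0.1157]
tool_rot: [-2.141, -2.276, 0.012]
contact_force: [-1.8, 0.0, -1.9]
opening: 0.0296
grip_force: 29.5
```

>>> arm_command:
  increments:
    - {"slide":[0,0,0],"spin":0,"gripper":-1}
    - {"slide":[0,0,0],"spin":0,"gripper":-1}

```text
t: 15.93
tool_pos: [0.5037, -0.0964, 0.1261]
tool_rot: [2.153, 2.288, 0.0]
contact_force: [-0.0, 0.3, 0.6]
opening: 0.0294
grip_force: 29.5
```

Run:
```python
from h import *
import pickle
rel([.5024,-.0970,.0845],92.95)
d=cam("scene"); pickle.dump(d,open("p10.pkl","wb"))
p=status.get_obs()["tool_pos"]; yw=np.radians(92.95); ax=np.array([np.cos(yw),np.sin(yw)]); n=np.array([ax[1],-ax[0]])
zb=p[2]-.0747
o=p[:2]+ax*.0165
Q=[[*(o+ax*s*.055+n*e*.015),z] for s,z in((-1,zb),(-1,zb+.022),(1,zb),(1,zb+.002)) for e in(-1,1)]
print(proj(d,Q).round(1).tolist())
u=proj(d,Q); x0,y0=np.int32(u.min(0)-8); x1,y1=np.int32(u.max(0)+8); print(x0,y0)
I=cv2.GaussianBlur(d["frame"],(0,0),.5)[y0:y1,x0:x1].astype(float); r=I[...,0]/(I[...,2]+1)
for i in range(r.shape[0]): print(y0+i,"".join("%d"%min(9,max(0,(v-1)*8)) for v in r[i])," ","".join("%d"%min(9,v/26) for v in I[i,:,1]))
```

```text
t 15.93 pos [ 0.5037 -0.0964  0.1261] yaw 93.5 slide [-0.0005 -0.0014  0.0416] spin 0.5 F [-0.   0.3  0.6] open 0.0294 grip 29.5 q [-0.33 -0.03  2.01  0.    1.16 -0.4 ]
[[270.0, 243.1], [278.9, 237.9], [269.7, 234.9], [278.7, 229.8], [237.5, 227.5], [246.5, 222.9], [237.5, 226.8], [246.4, 222.2]]
229 214
214 999999989874000000000000000000023443000000000001333200002   445545554432111111111111111111123332111111111122222222222
215 899899988886300000000000122000245554100000000001431113432   445555555432111111111111111111134432111111111122222222222
216 998998888888510000000000344200467764100000000014652269974   445555555543211111111111122111234432111111111222222223332
217 988888898888630000000000344200699983000000000048863599996   455555555543211111111111233211234321111111111223322234432
218 888889889999850000000000233100699992000000000279975899987   555555555544321111111111232211123221101122222233332344333
219 888888899999961000000000021000699982000000002699999999979   555555555444321111111111122111122211001123322233333444333
220 889898999999972000000000000000599982000000017999999999789 
[... 3019 characters left out ...]
111111111111110000000000000000   333334444334444555555555444444455444445689999999999999999
246 788754321111111111111111111111111111111111000000000000000   333333344433344445555555444444445554445678899999999999999
247 778876543211111111111111111111111111111111110000000000000   333333333444433444455555444444444555555667788999999999999
248 777777875432111111111111111111111111111111111100000000000   334433333344443333444455554444444445555556667889999999999
249 777777787654321111111111111111111111111111111111000000000   344444333333444443344445555444444445555555566678899999999
250 877766777777654322111111111111111111111111111111000000000   344444443333444444433444455555544444555555555678888999999
```

The wedge hangs level where predicted, with its thick end at (271–278, 230–241), within about 1 px. Lowering.

>>> arm_command:
  increments:
    - {"slide":[0,-0.001,0.012],"spin":0.5,"gripper":-1}
    - {"slide":[0,-0.001,0.022],"spin":0.5,"gripper":-1}
    - {"slide":[0,-0.001,0.03],"spin":0.5,"gripper":-1}
    - {"slide":[0,-0.001,0.035],"spin":0.5,"gripper":-1}
    - {"slide":[0,-0.001,0.037],"spin":0.5,"gripper":-1}
    - {"slide":[0,-0.001,0.037],"spin":0.5,"gripper":-1}
    - {"slide":[0,-0.001,0.037],"spin":0.5,"gripper":-1}

```text
t: 16.57
tool_pos: [0.5025, -0.0964, 0.0886]
tool_rot: [-2.162, -2.279, 0.0]
contact_force: [-1.3, -0.1, -0.2]
opening: 0.0291
grip_force: 29.5
```

Run:
```python
from h import *
rel([.5024,-.0970,.0840],92.95)
```

```text
t 16.57 pos [ 0.5025 -0.0964  0.0886] yaw 93.0 slide [-0.0006 -0.0002  0.0046] spin 0.1 F [-1.3 -0.1 -0.2] open 0.0291 grip 29.5 q [-0.34  0.03  2.03 -0.    1.09 -0.39]
```

>>> arm_command:
  increments:
    - {"slide":[0,0,0.002],"spin":0,"gripper":-1}
    - {"slide":[0,0,0.004],"spin":0,"gripper":-1}
    - {"slide":[0,0,0.0045],"spin":0,"gripper":-1}
    - {"slide":[0,0,0.0045],"spin":0,"gripper":-1}

```text
t: 16.9
tool_pos: [0.5024, -0.0963, 0.0841]
tool_rot: [-2.162, -2.279, 0.0]
contact_force: [0.2, 0.6, 0.6]
opening: 0.029
grip_force: 29.5
```

Run:
```python
from h import *
rel([.5024,-.0970,.0840],92.95)
```

```text
t 16.9 pos [ 0.5024 -0.0963  0.0841] yaw 93.0 slide [-0.0007 -0.0001  0.0001] spin 0.0 F [0.2 0.6 0.6] open 0.029 grip 29.5 q [-0.33  0.03  2.03 -0.    1.08 -0.39]
```

>>> arm_command:
  increments:
    - {"slide":[0,0,0.001],"spin":0,"gripper":-1}
    - {"slide":[0,0,0.0015],"spin":0,"gripper":-1}
    - {"slide":[0,0,0.0015],"spin":0,"gripper":-1}

```text
t: 17.15
tool_pos: [0.5027, -0.0964, 0.0837]
tool_rot: [-2.162, -2.279, 0.0]
contact_force: [-3.4, 1.2, 6.8]
opening: 0.0291
grip_force: 30.1
```

>>> arm_command:
  increments:
    - {"slide":[0,0,0.001],"spin":0,"gripper":-1}
    - {"slide":[0,0,0.001],"spin":0,"gripper":-1}

```text
t: 17.32
tool_pos: [0.5028, -0.0964, 0.0836]
tool_rot: [-2.162, -2.278, 0.001]
contact_force: [-6.3, 2.8, 14.2]
opening: 0.0295
grip_force: 30.7
```

Contact felt, so the wedge is down. Backing off the load, then releasing.

>>> arm_command:
  increments:
    - {"slide":[0,0,-0.002],"spin":0,"gripper":-1}
    - {"slide":[0,0,-0.002],"spin":0,"gripper":-0.1}
    - {"slide":[0,0,-0.002],"spin":0,"gripper":-0.1}
    - {"slide":[0,0,-0.002],"spin":0,"gripper":-0.1}
    - {"slide":[0,0,-0.004],"spin":0,"gripper":-0.1}
    - {"slide":[0,0,-0.02],"spin":0,"gripper":-0.1}
    - {"slide":[0,0,-0.05],"spin":0,"gripper":-0.1}
    - {"slide":[0,0,-0.09],"spin":0,"gripper":-0.1}

```text
t: 17.98
tool_pos: [0.5001, -0.0956, 0.169]
tool_rot: [-2.158, -2.273, 0.005]
contact_force: [1.1, -0.0, -0.5]
opening: 0.0386
grip_force: 0.0
```

Run:
```python
from h import *
rel([.42,.25,.3],150)
```

```text
t 17.98 pos [ 0.5001 -0.0956  0.169 ] yaw 92.99 slide [ 0.3497 -0.0629 -0.1295] spin -57.0 F [ 1.1 -0.  -0.5] open 0.0386 grip 0.0 q [-0.34 -0.1   2.    0.    1.25 -0.39]
```

>>> arm_command:
  increments:
    - {"slide":[0,0,-0.04],"spin":0,"gripper":0}
    - {"slide":[0,0,-0.08],"spin":0,"gripper":0}
    - {"slide":[0,0,-0.12],"spin":0,"gripper":0}
    - {"slide":[0.04,-0.01,-0.13],"spin":-5,"gripper":0}
    - {"slide":[0.08,-0.02,-0.13],"spin":-10,"gripper":0}
    - {"slide":[0.12,-0.03,-0.13],"spin":-15,"gripper":0}
    - {"slide":[0.16,-0.04,-0.13],"spin":-20,"gripper":0}
    - {"slide":[0.2,-0.05,-0.13],"spin":-25,"gripper":0}

```text
t: 18.65
tool_pos: [0.4411, 0.1022, 0.3019]
tool_rot: [1.613, 2.695, 0.001]
contact_force: [0.7, 0.0, 0.2]
opening: 0.0432
grip_force: 0.0
```

>>> arm_command:
  increments:
    - {"slide":[0.04,0,0],"spin":0,"gripper":0}
    - {"slide":[0.08,0,0],"spin":0,"gripper":0}
    - {"slide":[0.12,0,0],"spin":0,"gripper":0}
    - {"slide":[0.15,0,0],"spin":0,"gripper":0}
    - {"slide":[0.15,0,0],"spin":0,"gripper":0}

```text
t: 19.07
tool_pos: [0.3691, 0.2367, 0.3016]
tool_rot: [-1.608, -2.697, -0.002]
contact_force: [0.4, 0.1, 0.1]
opening: 0.0427
grip_force: 0.0
```

Run:
```python
from fit import *
rel([.42,.25,.3],150)
d=cam("scene"); t=cam("top"); pickle.dump((d,t),open("p11.pkl","wb"))
tray=[.5473,-.0741,.0515]
for D in(t,d):
    u=proj(D,tf(tray,ob)); print(u.round(1).tolist())
    x0,y0=np.int32(u[:4].min(0)-5); x1,y1=np.int32(u[:4].max(0)+6); print(x0,y0)
    I=cv2.GaussianBlur(D["frame"],(0,0),.4)[y0:y1,x0:x1].astype(float); r=I[...,0]/(I[...,2]+1)
    for i in range(r.shape[0]): print(y0+i,"".join("%d"%min(9,max(0,(v-1)*8)) for v in r[i])," ","".join("%d"%min(9,v/26) for v in I[i,:,1]))
```

```text
t 19.07 pos [0.3691 0.2367 0.3016] yaw 118.37 slide [-0.0124  0.0511  0.0016] spin -31.6 F [0.4 0.1 0.1] open 0.0427 grip 0.0 q [ 0.4  -0.42  2.03  0.    1.53 -0.1 ]
[[275.4, 241.1], [282.2, 252.6], [315.7, 233.8], [308.7, 222.7], [280.8, 213.4]]
270 217
217 455300000123400000024200100000000000000002456655555   233222222233322222222222467789999999999987766666667
218 024452000001000014652000000000000000000001255555555   222332222222222222322223577889999999999998776666667
219 001778630000001356630000000000000000000000135555555   112233222222222333322224688899999999999998876666666
220 100258974223345765300210000000000000000000024555555   112233332222233333221135777899999999999999887666666
221 230014545588875540001100000000000000000000013555556   211222333333333222221246778999999999998899887766666
222 010000013245443000231000000000000000000000002456555   321111222222222222222467778999999999887889988766666
223 000221110000000235420000000000000000011000001245555   432111212222222221124787789999999988665678988776666
224 000012984012146994100000000000000001233100000135556   44322122111122222
[... 7589 characters left out ...]
34556666   33322222222233334333444445566666668999888778899998887777777
262 45678999999999999999987777665445542100000000000112355566666   44333222222223333333344444555555567899998889999988877777777
263 44556789999999999999999877666666742110000000001234556666666   54433332222222233333334444445555456788999999998887777777777
264 44445667899999999999999998777777742111100000112355566666666   55444433322222222333333333444444455667889999988877777777777
265 44444555789999999999999999988787531111100001234566666666665   55554444332222222223333334444444556766789998887777777777777
266 44444445567899999999999999999875321111100112355666665656555   55555544433322222222233344443445667767889988877777777777777
```

Run:
```python
from fit import *
from scipy.optimize import minimize
d,t=pickle.load(open("p11.pkl","rb")); tray=[.5473,-.0741,.0515]
W=np.array([[sx*.015,sy*.055,z+.009] for sy,zz in((-1,(0,.022)),(1,(0,.002))) for sx in(-1,1) for z in zz])
def mask(D,th):
    I=cv2.GaussianBlur(D["frame"],(0,0),.4).astype(float); r=I[...,0]/(I[...,2]+1)
    reg=np.zeros(r.shape,np.uint8); L=ob[:4].copy(); cv2.fillConvexPoly(reg,np.int32(proj(D,tf(tray,L)).round()),1)
    if D is d: # allow the raised thick end
        L2=np.r_[L,L+[0,0,.024]]; cv2.fillConvexPoly(reg,cv2.convexHull(np.int32(proj(D,tf(tray,L2)).round())),1)
    return ((r>th)&(reg>0)).astype(float)
def sil(D,p):
    h=cv2.convexHull(np.float32(proj(D,tf(p,W)))); m=np.zeros(D["frame"].shape[:2],np.uint8)
    cv2.fillConvexPoly(m,np.int32(h*256),255,cv2.LINE_AA,8); return m/255.
for name,Ds in(("T",[t]),("S",[d]),("TS",[t,d])):
    M=[mask(D,1.36) for D in Ds]
    f=lambda p:sum(np.abs(sil(D,[p[0]/100,p[1]/100,p[2]/10])-m).sum() for D,m in zip(Ds,M))
    r=minimize(f,[50.2,-8.0,.515],method="Nelder-Mead",options=dict(initial_simplex=[[50.2,-8,.5],[50.8,-8,.5],[50.2,-7.3,.5],[50.2,-8,1.2]]))
    p=np.array([r.x[0]/100,r.x[1]/100,r.x[2]/10]); c,s=np.cos(tray[2]),np.sin(tray[2]); e=p[:2]-tray[:2]
    print(name,p.round(4),"in tray",(c*e[0]+s*e[1]).round(4),(-s*e[0]+c*e[1]).round(4),"res",r.fun,[m.sum() for m in M])
# tin
print("tin: lid extents predicted vs mask")
for D in(t,d):
    I=D["frame"].astype(float); g=I.sum(2); cc=[.5954,-.0756]
    P=np.r_[ring(*cc,.048,.046),ring(*cc,.048,.023)]; u=proj(D,P); h=cv2.convexHull(np.float32(proj(D,np.r_[ring(*cc,.056,.046),ring(*cc,.056,.023)])))
    reg=np.zeros(g.shape,np.uint8); cv2.fillConvexPoly(reg,np.int32(h),1)
    m=((I[...,0]<100)&(I[...,2]<90)&(reg>0)); ys,xs=np.nonzero(m); print(u.min(0).round(1),u.max(0).round(1),xs.min(),ys.min(),xs.max(),ys.max(),"cent",xs.mean().round(1),ys.mean().round(1), u.mean(0).round(1))
```

```text
T [ 0.5029 -0.0825  0.1861] in tray -0.0448 -0.0061 res 113.72549019607843 [np.float64(305.0)]
S [ 0.5037 -0.0762  0.024 ] in tray -0.0436 0.0001 res 180.96470588235294 [np.float64(413.0)]
TS [ 0.5029 -0.0784  0.0239] in tray -0.0446 -0.002 res 304.25882352941176 [np.float64(305.0), np.float64(413.0)]
tin: lid extents predicted vs mask
[265.6 195.3] [296.  226.1] 266 197 295 226 cent 280.5 211.6 [280.7 210.5]
[264.7 212. ] [302.6 238.5] 264 211 305 237 cent 282.8 224.8 [283.9 224.9]
```

Run:
```python
from fit import *
from scipy.optimize import minimize
d,t=pickle.load(open("p11.pkl","rb")); tray=[.5473,-.0741,.0515]
W=np.array([[sx*.015,sy*.055,z+.009] for sy,zz in((-1,(0,.022)),(1,(0,.002))) for sx in(-1,1) for z in zz])
def mask(D):
    I=D["frame"].astype(float); r=I[...,0]/(I[...,2]+1)
    m=np.clip((r-1.12)/.5,0,1); reg=np.zeros(r.shape,np.uint8); L=ob[:4]
    P=np.r_[L,L+[0,0,.022]] if D is d else L
    cv2.fillConvexPoly(reg,cv2.convexHull(np.int32(proj(D,tf(tray,P)).round())),1)
    return m,reg
def sil(D,p):
    h=cv2.convexHull(np.float32(proj(D,tf(p,W)))).reshape(-1,2); m=np.zeros((420*4,560*4),np.uint8)
    cv2.fillConvexPoly(m,np.int32((h+.5)*4),255); return cv2.GaussianBlur(cv2.resize(m,(560,420),interpolation=cv2.INTER_AREA)/255.,(0,0),.8)
for name,Ds in(("T",[t]),("S",[d]),("TS",[t,d])):
    M=[mask(D) for D in Ds]
    f=lambda p:sum((((sil(D,[p[0]/100,p[1]/100,p[2]/10])-m)**2)*g).sum() for D,(m,g) in zip(Ds,M))
    r=minimize(f,[50.2,-8.0,.515],method="Nelder-Mead",options=dict(initial_simplex=[[50.2,-8,.5],[50.8,-8,.5],[50.2,-7.3,.5],[50.2,-8,1.2]]))
    p=np.array([r.x[0]/100,r.x[1]/100,r.x[2]/10]); c,s=np.cos(tray[2]),np.sin(tray[2]); e=p[:2]-tray[:2]
    print(name,p.round(4),"in tray",(c*e[0]+s*e[1]).round(4),(-s*e[0]+c*e[1]).round(4),"res",round(r.fun,1),f([50.2,-8,.515]).round(1),f([50.2,-8.5,.515]).round(1))
```

```text
T [ 0.5035 -0.0818  0.1479] in tray -0.0441 -0.0055 res 16.4 30.1 38.7
S [ 0.5037 -0.0761  0.0871] in tray -0.0437 0.0003 res 46.9 59.2 81.6
TS [ 0.5031 -0.0792  0.1236] in tray -0.0444 -0.0028 res 71.2 89.3 120.3
```

The tin is well centred. The wedge lies inside the outline but is turned about 4°, leaving a gap of about 3 mm at one end. I'll square it up by closing on it once more, aligned with the tray.

Run:
```python
from h import *
rel([.5022,-.0955,.25],93)
```

```text
t 19.17 pos [0.3711 0.2339 0.3015] yaw 118.16 slide [-0.3523 -0.0399  0.0517] spin 25.2 F [-0.5 -0.3 -0.4] open 0.0426 grip 0.0 q [ 0.39 -0.42  2.03 -0.    1.53 -0.1 ]
```

>>> arm_command:
  increments:
    - {"slide":[-0.04,-0.005,0],"spin":5,"gripper":0}
    - {"slide":[-0.08,-0.01,0],"spin":10,"gripper":0}
    - {"slide":[-0.12,-0.015,0],"spin":15,"gripper":0}
    - {"slide":[-0.16,-0.02,0],"spin":20,"gripper":0}
    - {"slide":[-0.2,-0.025,0],"spin":25.2,"gripper":0}
    - {"slide":[-0.24,-0.03,0],"spin":25.2,"gripper":0}
    - {"slide":[-0.28,-0.035,0],"spin":25.2,"gripper":0}
    - {"slide":[-0.32,-0.038,0],"spin":25.2,"gripper":0}

```text
t: 19.83
tool_pos: [0.4883, -0.0711, 0.3017]
tool_rot: [2.17, 2.271, -0.0]
contact_force: [0.8, 0.4, 0.1]
opening: 0.0423
grip_force: 0.0
```

>>> arm_command:
  increments:
    - {"slide":[-0.03,0,0.03],"spin":0,"gripper":0}
    - {"slide":[-0.03,0,0.07],"spin":0,"gripper":0}
    - {"slide":[-0.03,0,0.11],"spin":0,"gripper":0}
    - {"slide":[-0.03,0,0.13],"spin":0,"gripper":0}
    - {"slide":[-0.03,0,0.13],"spin":0,"gripper":0}
    - {"slide":[-0.03,0,0.13],"spin":0,"gripper":0}

```text
t: 20.33
tool_pos: [0.4889, -0.0983, 0.1706]
tool_rot: [-2.167, -2.271, 0.002]
contact_force: [0.4, -0.0, -0.2]
opening: 0.0428
grip_force: 0.0
```

Run:
```python
from h import *
rel([.5022,-.0955,.087],93)
```

```text
t 20.33 pos [ 0.4889 -0.0983  0.1706] yaw 92.67 slide [0.0021 0.0136 0.0836] spin -0.3 F [ 0.4 -0.  -0.2] open 0.0428 grip 0.0 q [-0.35 -0.13  2.02 -0.    1.25 -0.39]
```

>>> arm_command:
  increments:
    - {"slide":[0.002,0.0135,0],"spin":-0.3,"gripper":0}
    - {"slide":[0.002,0.0135,0.01],"spin":-0.3,"gripper":0}
    - {"slide":[0.002,0.0135,0.03],"spin":-0.3,"gripper":0}
    - {"slide":[0.002,0.0135,0.04],"spin":-0.3,"gripper":0}
    - {"slide":[0.002,0.0135,0.04],"spin":-0.3,"gripper":0}
    - {"slide":[0.002,0.0135,0.04],"spin":-0.3,"gripper":0}

```text
t: 20.83
tool_pos: [0.503, -0.0946, 0.1318]
tool_rot: [-2.16, -2.28, 0.001]
contact_force: [0.6, 0.1, 0.1]
opening: 0.0427
grip_force: 0.0
```

Run:
```python
from h import *
rel([.5022,-.0955,.087],93)
```

```text
t 20.83 pos [ 0.503  -0.0946  0.1318] yaw 93.09 slide [-0.0009 -0.0008  0.0448] spin 0.1 F [0.6 0.1 0.1] open 0.0427 grip 0.0 q [-0.33 -0.04  2.01 -0.    1.17 -0.39]
```

>>> arm_command:
  increments:
    - {"slide":[-0.001,-0.001,0.02],"spin":0,"gripper":0}
    - {"slide":[-0.001,-0.001,0.035],"spin":0,"gripper":0}
    - {"slide":[-0.001,-0.001,0.045],"spin":0,"gripper":0}
    - {"slide":[-0.001,-0.001,0.047],"spin":0,"gripper":0}
    - {"slide":[-0.001,-0.001,0.047],"spin":0,"gripper":0}
    - {"slide":[-0.001,-0.001,0.047],"spin":0,"gripper":0}

```text
t: 21.33
tool_pos: [0.5029, -0.0958, 0.0857]
tool_rot: [2.16, 2.28, 0.001]
contact_force: [-0.1, -1.2, 0.3]
opening: 0.043
grip_force: 0.0
```

>>> arm_command:
  increments:
    - {"slide":[0,0,0],"spin":0,"gripper":-1}
    - {"slide":[0,0,0],"spin":0,"gripper":-1}
    - {"slide":[0,0,0],"spin":0,"gripper":-1}
    - {"slide":[0,0,0],"spin":0,"gripper":-1}
    - {"slide":[0,0,0],"spin":0,"gripper":-1}
  newtons: 40

```text
t: 21.75
tool_pos: [0.5034, -0.0959, 0.0862]
tool_rot: [2.159, 2.279, 0.002]
contact_force: [0.0, 0.5, 5.8]
opening: 0.0291
grip_force: 39.6
```

```bash
cat > chk.py <<'E'
from fit import *
rel([.5022,-.0955,.087],93)
d=cam("scene"); t=cam("top"); pickle.dump((d,t),open("p12.pkl","wb"))
E
python3 chk.py
```

```text
t 21.75 pos [ 0.5034 -0.0959  0.0862] yaw 93.1 slide [ 0.0005 -0.0012 -0.0008] spin 0.1 F [0.  0.5 5.8] open 0.0291 grip 39.6 q [-0.33  0.03  2.03  0.    1.08 -0.39]
```

>>> arm_command:
  increments:
    - {"slide":[0,0,0],"spin":0,"gripper":-0.25}
    - {"slide":[0,0,0],"spin":0,"gripper":-0.2}
    - {"slide":[0,0,0],"spin":0,"gripper":-0.1}
    - {"slide":[0,0,0],"spin":0,"gripper":-0.1}
    - {"slide":[0,0,-0.02],"spin":0,"gripper":-0.1}
    - {"slide":[0,0,-0.05],"spin":0,"gripper":-0.1}
    - {"slide":[0,0,-0.09],"spin":0,"gripper":-0.1}
    - {"slide":[0,0,-0.13],"spin":0,"gripper":-0.1}

```text
t: 22.52
tool_pos: [0.5011, -0.0952, 0.2145]
tool_rot: [-2.158, -2.278, 0.002]
contact_force: [1.0, -0.3, -0.4]
opening: 0.0385
grip_force: 0.0
```

>>> arm_command:
  increments:
    - {"slide":[0,0,-0.04],"spin":0,"gripper":0}
    - {"slide":[0,0,-0.08],"spin":0,"gripper":0}
    - {"slide":[0.04,-0.01,-0.1],"spin":-5,"gripper":0}
    - {"slide":[0.08,-0.02,-0.1],"spin":-10,"gripper":0}
    - {"slide":[0.12,-0.03,-0.1],"spin":-15,"gripper":0}
    - {"slide":[0.16,-0.04,-0.1],"spin":-20,"gripper":0}
    - {"slide":[0.2,-0.05,-0.1],"spin":-25,"gripper":0}
    - {"slide":[0.24,-0.06,-0.1],"spin":-25,"gripper":0}

```text
t: 23.18
tool_pos: [0.4287, 0.1409, 0.3145]
tool_rot: [1.613, 2.696, 0.0]
contact_force: [1.0, -0.5, 0.5]
opening: 0.0424
grip_force: 0.0
```

>>> arm_command:
  increments:
    - {"slide":[0.04,0,0],"spin":0,"gripper":0}
    - {"slide":[0.08,0,0],"spin":0,"gripper":0}
    - {"slide":[0.1,0,0],"spin":0,"gripper":0}
    - {"slide":[0.1,0,0],"spin":0,"gripper":0}

```text
t: 23.52
tool_pos: [0.3807, 0.2302, 0.3143]
tool_rot: [-1.607, -2.698, -0.0]
contact_force: [-0.5, 0.4, -1.1]
opening: 0.0427
grip_force: 0.0
```

Run:
```python
from fit import *
from scipy.optimize import minimize
d,t=cam("scene"),cam("top"); pickle.dump((d,t),open("p13.pkl","wb")); tray=[.5473,-.0741,.0515]
rel([.5,0,.3],93)
# long edges of the wedge and outline in the top view: per-column-profile perpendicular to outline
I=t["frame"].astype(float); r=cv2.GaussianBlur(I[...,0]/(I[...,2]+1),(0,0),.5).astype(np.float32); g=cv2.GaussianBlur(I[...,1],(0,0),.5).astype(np.float32)
xs=np.arange(-.031,.0311,.0005)
for y in(-.045,-.03,-.015,0,.015,.03,.045):
    P=tf(tray,np.c_[-.046+xs,0*xs-.004+y,0*xs+.009]); u=np.float32(proj(t,P))
    q=cv2.remap(r,u[None,:,0],u[None,:,1],cv2.INTER_LINEAR)[0]; gg=cv2.remap(g,u[None,:,0],u[None,:,1],cv2.INTER_LINEAR)[0]
    w=xs[(q>1.33)&(abs(xs)<.022)]; lo=(xs<w.min()-.001)&(xs>-.029); hi=(xs>w.max()+.001)&(xs<.029)
    print(y,"wedge",(w.min()*1e3).round(1),(w.max()*1e3).round(1),"line",(xs[lo][gg[lo].argmin()]*1e3).round(1) if lo.any() else None,(xs[hi][gg[hi].argmin()]*1e3).round(1) if hi.any() else None)
```

```text
t 23.62 pos [0.3823 0.2279 0.3143] yaw 118.21 slide [-0.2564 -0.004   0.0144] spin 25.2 F [-0.7 -0.2  0.2] open 0.0428 grip 0.0 q [ 0.37 -0.41  2.   -0.    1.55 -0.12]
-0.045 wedge -9.5 21.5 line -11.0 23.0
-0.03 wedge -10.0 20.5 line -11.5 22.0
-0.015 wedge -11.0 18.5 line -12.5 20.0
0 wedge -12.0 17.0 line -13.5 18.5
0.015 wedge -13.0 15.5 line -14.5 17.0
0.03 wedge -14.5 13.5 line -16.0 23.0
0.045 wedge -15.0 12.5 line -16.5 24.0
```

Run:
```python
from fit import *
d,t=pickle.load(open("p13.pkl","rb")); tray=[.5473,-.0741,.0515]
xs=np.arange(-.031,.0311,.002); print("x       ",*["%4d"%round(x*1e3) for x in xs])
acc={}
for nm,D in(("T",t),("T0",T),("S",d)):
  I=D["frame"].astype(float)
  for y in(-.055,-.045,0,.045,.052):
    v=[]
    for dy in np.arange(-.003,.0031,.001):
        u=np.float32(proj(D,tf(tray,np.c_[-.046+xs,0*xs-.004+y+dy,0*xs+.009])))
        v.append([cv2.remap(np.float32(I[...,c]),u[None,:,0],u[None,:,1],cv2.INTER_CUBIC)[0] for c in(0,1,2)])
    R_,G,B=np.mean(v,0); print("%2s %5.0f G"%(nm,y*1e3),*["%4d"%a for a in G]); 
    if nm!="T0": print("         r",*["%4d"%(100*a) for a in R_/B])
```

```text
x         -31  -29  -27  -25  -23  -21  -19  -17  -15  -13  -11   -9   -7   -5   -3   -1    1    3    5    7    9   11   13   15   17   19   21   23   25   27   29   31
 T   -55 G  238  238  238  232  211  185  185  212  227  217  185  151  138  141  146  147  147  149  149  148  147  143  143  145  147  146  140  146  178  218  237  239
         r  103  103  102  103  105  106  106  105  105  106  109  121  146  161  163  163  162  161  161  159  157  162  161  156  152  150  145  129  113  106  104  104
 T   -45 G  237  237  237  231  210  189  196  219  227  201  155  123  123  140  149  149  147  148  146  144  145  144  141  142  144  141  135  140  171  212  235  239
         r  102  103  103  103  105  106  106  106  104  105  114  140  165  168  165  165  165  164  164  163  163  164  166  165  162  160  149  126  111  106  104  103
 T     0 G  240  241  240  233  211  190  195  208  192  155  133  138  148  152  150  148  147  145  145  145  143  142  142  149  169  188  191  186  203  228  239  241
         r  102  102  102  103  104  105  106  106  109  121  148  165  167 
[... 2643 characters left out ...]
5  170  160  147
 S    45 G  182  202  216  217  204  183  166  156  149  143  138  137  138  143  147  148  148  147  146  144  143  144  150  159  171  180  185  191  203  218  231  237
         r  163  139  126  120  117  115  116  120  127  140  158  174  181  181  179  178  177  178  178  178  180  178  169  157  145  136  128  123  119  115  111  108
 S    52 G  181  202  216  216  202  184  168  159  152  146  144  144  147  150  150  149  147  146  146  145  146  150  159  173  188  200  206  207  212  221  230  236
         r  160  137  125  120  117  115  116  121  130  143  157  168  172  172  172  173  174  174  175  174  172  165  154  143  133  126  121  118  116  113  110  108
```

Run:
```python
from fit import *
d,t=pickle.load(open("p13.pkl","rb")); tray=[.5473,-.0741,.0515]
for a,b in((-.072,-.038),(.042,.074)):
  ys=np.arange(a,b,.002); print("y     ",*["%4d"%round(x*1e3) for x in ys])
  for nm,D in(("T",t),("S",d)):
    I=D["frame"].astype(float); v=[]
    for dx in np.arange(-.006,.0061,.002):
        u=np.float32(proj(D,tf(tray,np.c_[-.047+dx+0*ys,-.004+ys,0*ys+.009])))
        v.append([cv2.remap(np.float32(I[...,c]),u[None,:,0],u[None,:,1],cv2.INTER_CUBIC)[0] for c in(0,1,2)])
    R_,G,B=np.mean(v,0); print(nm,"G  ",*["%4d"%a for a in G]); print("  r  ",*["%4d"%(100*a) for a in R_/B])
```

```text
y       -72  -70  -68  -66  -64  -62  -60  -58  -56  -54  -52  -50  -48  -46  -44  -42  -40
T G    237  237  237  229  205  169  145  141  146  147  145  143  142  144  143  143  144
  r    103  103  103  103  106  114  131  149  158  163  165  167  167  164  165  165  164
S G    235  239  240  237  229  212  195  194  203  203  186  156  127  110  104  102  102
  r    110  107  107  108  111  115  116  116  117  119  123  132  145  160  168  170  169
y        42   44   46   48   50   52   54   56   58   60   62   64   66   68   70   72
T G    147  145  142  139  137  143  166  200  222  215  194  193  215  233  239  239
  r    169  170  173  176  175  157  132  116  108  106  105  106  106  104  103  103
S G    144  145  146  146  144  145  152  164  180  194  203  208  214  222  229  236
  r    178  178  179  181  181  177  166  151  137  127  121  117  115  113  110  108
```

The wedge keeps margins of about 3–5 mm on all sides, the tin is centred, and the arm is clear.

```bash
python3 -c "
from station import order
print(order.finish_job())"
```

```text
the job is handed in; nothing more can be done
None
```

The job is handed in: the tin stands inside its circle, and the wedge from the wedge-marked box lies flat inside the wide oblong with about 3–5 mm to spare. I opened no other lid and left the rule and tape alone; the final fit was checked by pixel measurement only, at about 24 s.

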